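Load the curing rack from the carousel and set the exposure dial

ROBOT

A 6-joint arm with a two-finger parallel gripper is mounted at the origin on a cart in front of the work surface, level with it; the furniture and walls round the work are solid. World frame = base frame: x ahead of the robot, y to its left, z up, the work surface at z = 0. Lengths are in m, angles in degrees, forces in N, time in s.
With the tool pointing down it reaches from about 0.25 to 0.725 m from the base axis. Payload 9.7 kg.
Tool frame: the origin (TCP) lies at the very end of the fingers, on their centre line; the grasp point (between the pads) lies 19 mm behind it; y points along the fingers, x is the direction in which the jaws open and shut, and the axes are right-handed (so a half turn about y gives the same grasp; the last joint's range is limited). The gripper opens to 85 mm and grips with 20 to 120 N. Pads are 22 mm wide; open, the fingers measure 114 mm over their backs; the gripper's body (76 mm by 85 mm) begins 54 mm behind the grasp point. The pads swing forward as they close: fully open they stand 13 mm farther back than shut.
Start: joints at [69.099, 4.979, 10.078, 95.1, 0, 90], TCP at [0.196, 0.514, 0.198] pointing down, gripper open.
Joint ranges: [-179.16, 179.16], [-48.56, 103.87], [-65.8, 70.77], [-126.05, 130.52], [-82.76, 87.17], [-180, 180]. Speed limits (degrees/s): [127.2, 127.2, 147.25, 180, 180, 180].

INTERFACE

Orientations are given as [roll, pitch, yaw] about the fixed x, y, z axes, in that order (R = Rz(yaw) Ry(pitch) Rx(roll)).
In Python, from workcell import bot gives the robot as it stands.
- The arm moves only by the shell command python3 -m jog 'ROWS' [FORCE]. ROWS is JSON, a list of rows, each an object with "rotation": the turn, a rotation vector about the world's x, y, z in degrees, a list of three; "travel": the shift along the world's x, y, z in mm, a list of three; "jaw": the gripper command: -1 is shut, 1 is fully open, values between are in proportion. In form: [{"rotation": [rx, ry, rz], "travel": [x, y, z], "jaw": jaw}, ...]. A call has 1 to 8 rows; each row shifts and turns the commanded pose from where the row before left it; what a row does not reach is not made up. A row lasts 1/8 s, in which the tool goes at most 62.5 mm and 10.7 degrees, less where a joint would pass 70% of its speed; a pose out of reach is approached as far as the arm can. A call with a gripper value outside its range is refused whole. The fingers move at their own pace and stop on an object; FORCE is the grip in N (left out, the last holds). Time passes only in rows, so rows that do not move let the fingers close. It gives the time, the measured TCP pose, the force and the opening at its end, in the units of the state.
- bot.get_obs(): the state, without advancing time (a new reading comes with each control period).
- bot.camera(name): name is "side" or "top" or "wrist"; returns the picture (480x640x3 uint8, red, green, blue); there is no depth.
- bot.camera_params(name): a dict with "K" (3x3 intrinsics, pixels), "dist_coeffs" ([k1, k2, p1, p2, k3] as OpenCV has them; the pictures are not rectified), "view" (4x4, takes a point from world to camera coordinates). Camera axes: x right, y up, looking along -z (the intrinsics and any distortion apply to the point x, -y, -z); pixel columns grow to the right and rows downward; lengths in m; the calibration is good to about 2 mm. A picture is of the moment at which its call begins: read the wrist's pose just before it. camera_params takes no time and is no camera call; for the wrist camera it gives the pose at the moment of the call.
- bot.job_done(): hands the job in, once; it reports no verdict.
Trained networks look in the newest picture that a camera, given by its name, has taken for a name from the list of things; names that differ only in an ending like _2 or _b are one class to them, and where a whole thing is asked for, a point or a joint stands for the part that bears it (a point fixed in the world has none). Each returns a list of dicts, best first, with "score" (0 to 1); they miss things now and then, are a little off and sometimes report something else, mostly with a low value. They report only what shows in the picture. A call takes as long as a camera call. They do not tell look-alikes from the thing itself.
- bot.recognise(camera, thing): "xy" ([column, row] in pixels, amid what is visible of it).
- bot.trace(camera, thing): "mask" (480x640 bool, what is visible of it) and "xy" ([column, row] in pixels, amid what is visible of it).
The state is a dict: "time": time; "q": joint angles; "qd": joint speeds; "joint_efforts": joint torques, N m; "ee_pos": TCP position; "tcp_rot": TCP orientation; "wrist_force": force on the tool from outside, world axes, zero at the start; "torque": the same for the moment, N m; "opening": finger opening in m.
Only numpy, scipy, OpenCV 4.12 (cv2) and the standard library are available. Lean on these libraries where they do the work, as an engineer would, in place of code of your own. Each camera call takes 0.05 s, during which the arm holds its last target.

TASK

Hang every carrier that is in the carousel on the rack peg of its own colour, pushing its eye in past the brass flap until the flap drops down again in front of it; turn the carousel by its centre bar to bring each carrier to the gap in the guard ring, the only place where it can be lifted out. When all are hung and latched, and not before, turn the exposure dial to the green mark. Leave the pot, the white cast and the capped jar where they are.

Things in the scene. Friction and masses are not known exactly. Their poses are not given: they have to be found in the camera images.
- eye_red (a point): Centre of the square 24 x 24 mm eye of the red carrier (may be absent), 60 mm above its foot. x through its 8 mm thickness (along the hole), y along its width, z up. The red handle tab, 20 mm wide, 8 mm thick, runs from 20 to 72 mm above this point: grasp it there from above, fingers closing along x. Either way round is the same.
- carrier_red: The red carrier, 60 g: flat upright grey hanger 132 mm tall, 40 wide, 8 thick, red on top, a white 18 mm crown blank below the eye sticking out 5 mm each side. Origin at the middle of its foot. At the start it stands in a carousel slot, foot 20 mm above the worktop, slot walls 25 mm high, 80 mm from the carousel axis, its plane radial.
- eye_blue (a point): Centre of the square 24 x 24 mm eye of the blue carrier (may be absent), 60 mm above its foot. x through its 8 mm thickness (along the hole), y along its width, z up. The blue handle tab, 20 mm wide, 8 mm thick, runs from 20 to 72 mm above this point: grasp it there from above, fingers closing along x. Either way round is the same.
- carrier_blue: The blue carrier, 60 g: flat upright grey hanger 132 mm tall, 40 wide, 8 thick, blue on top, a white 18 mm crown blank below the eye sticking out 5 mm each side. Origin at the middle of its foot. At the start it stands in a carousel slot, foot 20 mm above the worktop, slot walls 25 mm high, 80 mm from the carousel axis, its plane radial.
- eye_yellow (a point): Centre of the square 24 x 24 mm eye of the yellow carrier (may be absent), 60 mm above its foot. x through its 8 mm thickness (along the hole), y along its width, z up. The yellow handle tab, 20 mm wide, 8 mm thick, runs from 20 to 72 mm above this point: grasp it there from above, fingers closing along x. Either way round is the same.
- carrier_yellow: The yellow carrier, 60 g: flat upright grey hanger 132 mm tall, 40 wide, 8 thick, yellow on top, a white 18 mm crown blank below the eye sticking out 5 mm each side. Origin at the middle of its foot. At the start it stands in a carousel slot, foot 20 mm above the worktop, slot walls 25 mm high, 80 mm from the carousel axis, its plane radial.
- eye_green (a point): Centre of the square 24 x 24 mm eye of the green carrier (may be absent), 60 mm above its foot. x through its 8 mm thickness (along the hole), y along its width, z up. The green handle tab, 20 mm wide, 8 mm thick, runs from 20 to 72 mm above this point: grasp it there from above, fingers closing along x. Either way round is the same.
- carrier_green: The green carrier, 60 g: flat upright grey hanger 132 mm tall, 40 wide, 8 thick, green on top, a white 18 mm crown blank below the eye sticking out 5 mm each side. Origin at the middle of its foot. At the start it stands in a carousel slot, foot 20 mm above the worktop, slot walls 25 mm high, 80 mm from the carousel axis, its plane radial.
- seat_red (a point): Seat on the red peg (square red plate behind it), on its centre line, 100 mm up. The peg is 12 mm wide, 10 high, level, and points along -x: free tip 47 mm from here; y sideways, z up. The plate begins 20 mm behind here (+x), its top 14 mm above. Pegs stand 68 mm apart in any order. A hung eye's centre rests 7 mm below the centre line.
- flap_red (a joint): Brass gravity flap in the tip of the red peg, pivoted 39 mm before the seat point, hanging 27 mm below the centre line: 0 rad hanging (closed), to 1.5 swung in towards the seat and up; never outwards. An eye pushed over the tip lifts it with very little force; when the carrier is about 28 mm past the pivot it falls back by itself and the carrier is locked on.
- seat_blue (a point): Seat on the blue peg (square blue plate behind it), on its centre line, 100 mm up. The peg is 12 mm wide, 10 high, level, and points along -x: free tip 47 mm from here; y sideways, z up. The plate begins 20 mm behind here (+x), its top 14 mm above. Pegs stand 68 mm apart in any order. A hung eye's centre rests 7 mm below the centre line.
- flap_blue (a joint): Brass gravity flap in the tip of the blue peg, pivoted 39 mm before the seat point, hanging 27 mm below the centre line: 0 rad hanging (closed), to 1.5 swung in towards the seat and up; never outwards. An eye pushed over the tip lifts it with very little force; when the carrier is about 28 mm past the pivot it falls back by itself and the carrier is locked on.
- seat_yellow (a point): Seat on the yellow peg (square yellow plate behind it), on its centre line, 100 mm up. The peg is 12 mm wide, 10 high, level, and points along -x: free tip 47 mm from here; y sideways, z up. The plate begins 20 mm behind here (+x), its top 14 mm above. Pegs stand 68 mm apart in any order. A hung eye's centre rests 7 mm below the centre line.
- flap_yellow (a joint): Brass gravity flap in the tip of the yellow peg, pivoted 39 mm before the seat point, hanging 27 mm below the centre line: 0 rad hanging (closed), to 1.5 swung in towards the seat and up; never outwards. An eye pushed over the tip lifts it with very little force; when the carrier is about 28 mm past the pivot it falls back by itself and the carrier is locked on.
- seat_green (a point): Seat on the green peg (square green plate behind it), on its centre line, 100 mm up. The peg is 12 mm wide, 10 high, level, and points along -x: free tip 47 mm from here; y sideways, z up. The plate begins 20 mm behind here (+x), its top 14 mm above. Pegs stand 68 mm apart in any order. A hung eye's centre rests 7 mm below the centre line.
- flap_green (a joint): Brass gravity flap in the tip of the green peg, pivoted 39 mm before the seat point, hanging 27 mm below the centre line: 0 rad hanging (closed), to 1.5 swung in towards the seat and up; never outwards. An eye pushed over the tip lifts it with very little force; when the carrier is about 28 mm past the pivot it falls back by itself and the carrier is locked on.
- carousel_grip (a point): Middle of the black grip bar on the carousel's axis, 150 mm above the worktop: 44 mm long (x), 12 thick (y), 36 high. Turning it turns the carousel, either way, two turns at most; it stays where left (0.05 N m). Four slots, 90 degrees apart, lie along the bar and across it.
- carousel_gate (a point): Middle of the gap (black ends) in the fixed guard ring of the carousel, 80 mm from the axis and 80 mm up; -x points outwards. The ring (103 to 109 mm up, inner radius 94 mm) overlaps the carriers' shoulders, so a carrier can be lifted out only within 0.15 rad of this direction. Raise it 95 mm to carry it clear of everything.
- dial_grip (a point): Middle of the grey bar of the exposure dial, 54 mm above the worktop on its axis: 46 mm long (x), 11 thick (y), from 17 mm below to 13 above this point, on a white box 100 x 100 x 30 mm. Its white pointer is at the -x end.
- dial (a joint): Exposure dial: 0 rad when the pointer stands at the green mark on the box, positive counter-clockwise from above, -1.9 to 1.9; about 0.03 N m friction, stays where left.
- pot: Bystander: white screw-lid pot 60 mm across, 55 mm high; origin at the centre of its underside. Leave it alone.
- upper_cast: Bystander: white plaster dental cast 57x68x30 mm; origin at the centre of its underside. Leave it alone.
- jar: Bystander: clear jar with black cap, 37 mm across, 89 mm high; origin at the centre of its underside. Leave it alone.
Not all that is in view belongs to the job. What is shaped like the carrier_green but pink or purple is not meant.

How it is judged:
By the outcome, as a careful person would: the job done as asked, in the order asked, and still so for the second after the job is handed in, with the robot touching nothing.
Of carrier_red, carrier_blue, carrier_yellow, carrier_green only 3 to 4 are there at a start; the rules pass over those that are not, and their reading is None.
At some moment in a run one of carrier_red, carrier_blue, carrier_yellow, carrier_green may be knocked a few centimetres aside while the robot is not near it.
Once in a run the grip may slacken for a moment while it holds something.
It also fails if it takes over 210 s, if anything falls off the work surface, if the arm or the gripper's body presses on something with over 40 N, if the wrist force passes 120 N, or if a joint passes its speed limit or range.

## Working session

There is one attempt and no reset: what is moved stays moved. The work goes in short steps, Python scripts to look and compute and a shell command to move; the robot and the scene stay as the last step left them, time stands still between calls to the robot, and variables do not carry over. Pictures are saved under pics/ and viewed, and the job is handed in when it is done.

```bash
ls; mkdir -p pics
python3 - <<'E'
from workcell import bot
import cv2
print(bot.get_obs())
for n in ("side","top","wrist"):
    im=bot.camera(n); cv2.imwrite(f"pics/a_{n}.png",im[:,:,::-1])
    p=bot.camera_params(n); print(n,p)
E
```

```text
pics
{'time': 0.0, 'q': array([6.90969343e+01, 5.01315780e+00, 1.00351434e+01, 9.50992157e+01,
       6.83099189e-04, 9.00002885e+01]), 'qd': array([ 0.04708113, -0.00075475, -0.02891244,  0.04729021, -0.13831416,
       -0.0313997 ]), 'joint_efforts': array([-1.55561946e-03, -5.20387602e+01,  4.64806902e+01,  1.61249080e-02,
       -1.03866364e-04, -3.24391999e-05]), 'ee_pos': array([0.19613524, 0.51355562, 0.19716952]), 'tcp_rot': array([-8.99993173e+01,  7.72301062e-02,  6.90966457e+01]), 'wrist_force': array([ 0.31376656,  0.29339557, -0.02491012]), 'torque': array([-0.00506606, -0.0546966 , -0.0049133 ]), 'opening': 0.08549162918056204}
side {'K': array([[436.33386541,   0.        , 314.82815437],
       [  0.        , 436.33386541, 235.70249108],
       [  0.        ,   0.        ,   1.        ]]), 'dist_coeffs': array([0.01778519, 0.        , 0.        , 0.        , 0.        ]), 'view': array([[-0.99976905, -0.00571972, -0.02071528,  0.56284226],
       [-0.01114246, -0.68628069,  0.72725144, -0.10512976],
       [-0.01837617,  0.7273143 ,  0.68605847, -0.98374172],
       [ 
[... 467 characters left out ...]
547,  0.9944083 , -1.42520737],
       [ 0.        ,  0.        ,  0.        ,  1.        ]])}
wrist {'K': array([[421.54386544,   0.        , 316.10516966],
       [  0.        , 421.54386544, 244.11167431],
       [  0.        ,   0.        ,   1.        ]]), 'dist_coeffs': array([-0.06918983,  0.        ,  0.        ,  0.        ,  0.        ]), 'view': array([[ 3.57295271e-01,  9.33991446e-01, -2.59706366e-04,
        -5.49853058e-01],
       [-8.97221520e-01,  3.43151781e-01, -2.77921569e-01,
         3.53702627e-02],
       [-2.59487250e-01,  9.95330765e-02,  9.60603734e-01,
        -3.78669732e-01],
       [ 0.00000000e+00,  0.00000000e+00,  0.00000000e+00,
         1.00000000e+00]])}
```

View pics/a_side.png

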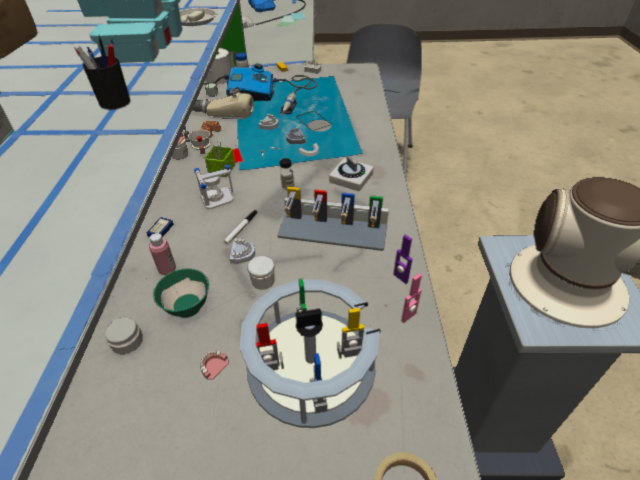

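View pics/a_top.png

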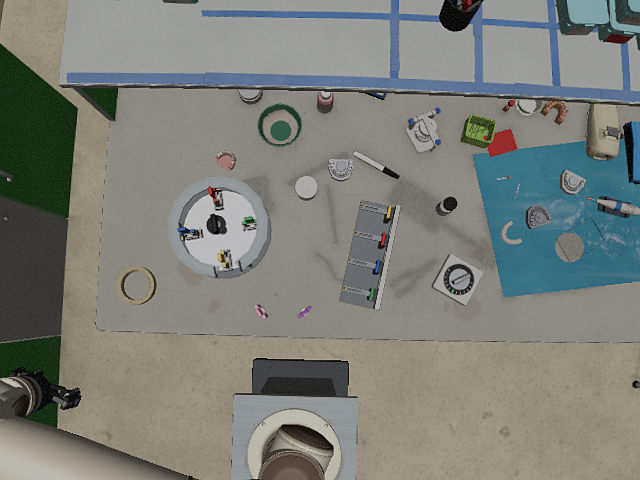

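View pics/a_wrist.png

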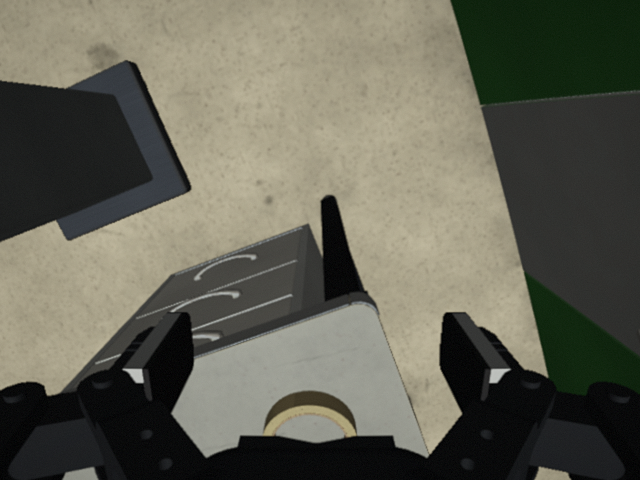

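```bash
cat > h.py <<'E'
from workcell import bot
import numpy as np, cv2
def par(n): p=bot.camera_params(n); return p['K'],p['dist_coeffs'],p['view']
def ray(n,uv,P=None):
    K,d,V=P or par(n)
    x,y=cv2.undistortPoints(np.array([[uv]],float),K,d)[0,0]
    R=V[:3,:3];t=V[:3,3]
    return -R.T@t, R.T@np.array([x,-y,-1.])
def onz(n,uv,z,P=None):
    c,r=ray(n,uv,P); return c+r*(z-c[2])/r[2]
def tri(obs):
    A=np.zeros((3,3));b=np.zeros(3)
    for n,uv in obs:
        c,r=ray(n,uv);r=r/np.linalg.norm(r);M=np.eye(3)-np.outer(r,r);A+=M;b+=M@c
    return np.linalg.solve(A,b)
def proj(n,X,P=None):
    K,d,V=P or par(n)
    X=np.atleast_2d(X)@V[:3,:3].T+V[:3,3]
    X=X*np.array([1,-1,-1])
    return cv2.projectPoints(X,np.zeros(3),np.zeros(3),K,d)[0][:,0]
def crop(n,im,box,s,name):
    x0,y0,x1,y1=box
    cv2.imwrite('pics/'+name,cv2.resize(im[y0:y1,x0:x1,::-1],None,fx=s,fy=s,interpolation=cv2.INTER_CUBIC))
E
python3 - <<'E'
from h import *
t=bot.camera('top'); s=bot.camera('side')
crop('top',t,(160,165,280,285),5,'b1.png'); crop('side',s,(230,270,390,430),4,'b2.png')
crop('top',t,(330,190,490,310),5,'b3.png'); crop('side',s,(270,150,400,250),6,'b4.png')
for n in ['carousel_grip','carousel_gate','dial_grip','seat_red','seat_blue','seat_yellow','seat_green','eye_red','eye_blue','eye_yellow','eye_green','carrier_red','carrier_yellow','pot','jar','upper_cast']:
    o=[(c,[(np.round(r['xy'],1).tolist(),round(r['score'],2)) for r in bot.recognise(c,n)[:2]]) for c in ('top','side')]
    try: X=tri([(c,r[0][0]) for c,r in o]).round(4)
    except Exception as e: X=None
    print(n,o,X)
E
```

```text
carousel_grip [('top', [([217.5, 227.4], 0.85), ([250.2, 223.1], 0.43)]), ('side', [([310.9, 350.4], 0.9), ([349.3, 209.2], 0.2)])] [0.5692 0.2064 0.0579]
carousel_gate [('top', [([191.0, 205.9], 0.75)]), ('side', [([308.2, 379.3], 0.58), ([284.0, 173.6], 0.24)])] [0.5948 0.2734 0.0852]
dial_grip [('top', [([460.0, 281.1], 0.77), ([304.7, 185.8], 0.59)]), ('side', [([348.5, 168.1], 0.58), ([291.4, 203.0], 0.22)])] [ 0.4595 -0.4141  0.0307]
seat_red [('top', [([379.6, 243.3], 0.62)]), ('side', [([320.6, 207.1], 0.62)])] [ 0.5447 -0.2018  0.0609]
seat_blue [('top', [([445.8, 203.1], 0.59), ([373.8, 263.3], 0.55)]), ('side', [([344.7, 207.0], 0.56), ([349.8, 166.1], 0.36)])] [ 0.5694 -0.3612 -0.0298]
seat_yellow [('top', [([388.3, 212.7], 0.6)]), ('side', [([291.2, 204.7], 0.87), ([283.8, 172.1], 0.54)])] [ 0.6221 -0.2236  0.0524]
seat_green [('top', [([370.5, 296.3], 0.69)]), ('side', [([374.7, 212.2], 0.79), ([316.0, 367.5], 0.71)])] [ 0.4113 -0.1815  0.0592]
eye_red [('top', [([216.1, 194.6], 0.43)]), ('side', [([266.3, 341.4], 0.61)])] [0.6475 0.208  0.0906]
eye_blue [('top', [([185
[... 200 characters left out ...]
09.3], 0.68), ([303.8, 314.1], 0.61)]), ('side', [([301.8, 294.9], 0.65), ([402.3, 262.2], 0.61)])] [0.4781 0.092  0.0914]
carrier_red [('top', [([214.6, 194.2], 0.46)]), ('side', [([261.2, 342.8], 0.72)])] [0.6523 0.2117 0.0912]
carrier_yellow [('top', [([225.8, 260.8], 0.54), ([305.2, 187.6], 0.42)]), ('side', [([352.8, 331.1], 0.82)])] [0.4879 0.1785 0.0767]
pot [('top', [([304.7, 187.5], 0.91)]), ('side', [([260.7, 272.5], 0.59)])] [ 0.6836 -0.0097  0.032 ]
jar [('top', [([444.1, 204.7], 0.49)]), ('side', [([283.1, 174.5], 0.76)])] [ 0.6503 -0.3685  0.0439]
upper_cast [('top', [([340.7, 168.4], 0.61), ([371.6, 262.9], 0.49)]), ('side', [([238.4, 252.4], 0.76)])] [ 0.747  -0.1027  0.0021]
```

View pics/b1.png

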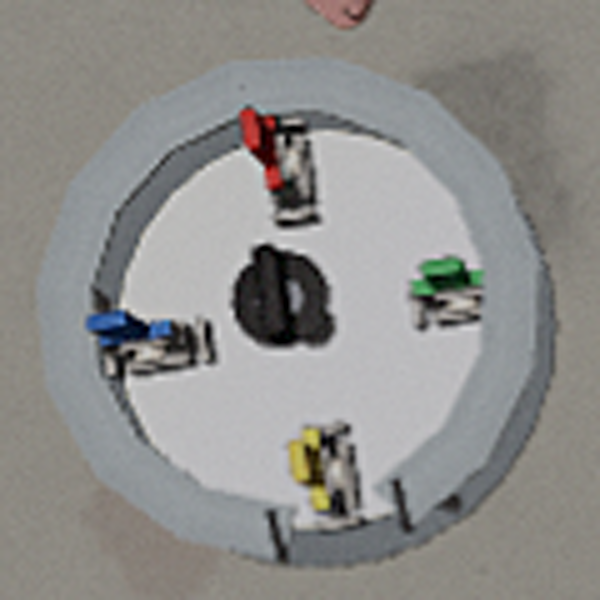

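View pics/b2.png

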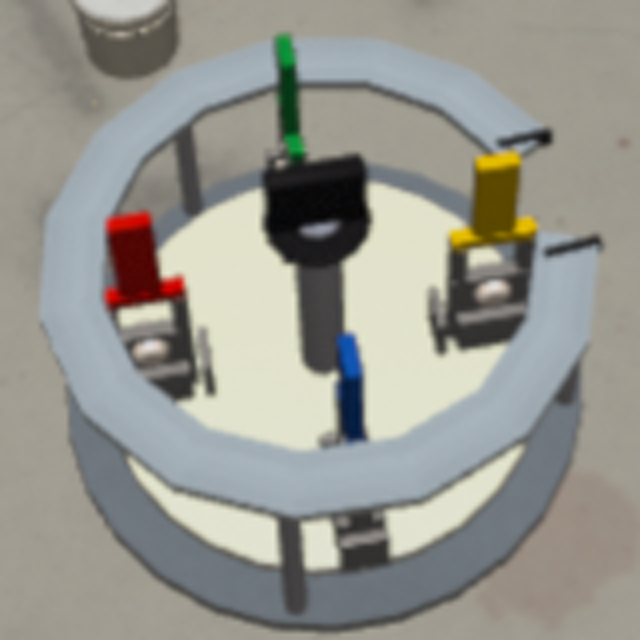

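View pics/b3.png

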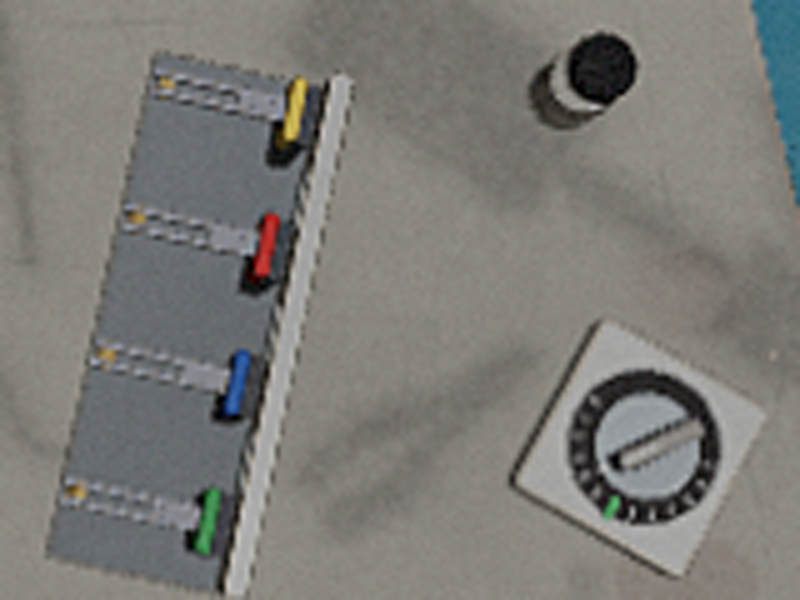

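View pics/b4.png

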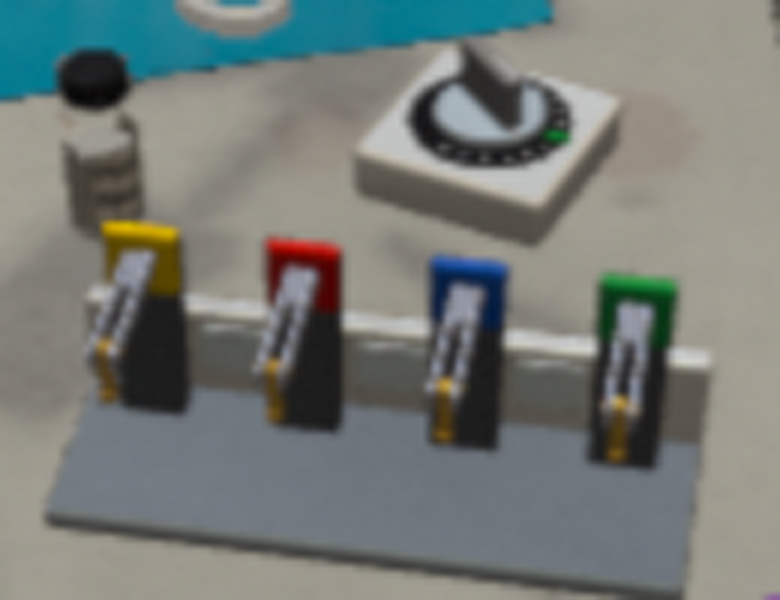

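Run:
```python
from h import *
from scipy.optimize import least_squares
T=lambda p:np.array(p)/5+[330,190]; S=lambda p:np.array(p)/6+[270,150]
tip=T([(153,86),(124,213),(94,350),(64,487)]);jun=T([(283,108),(254,241),(226,382),(196,517)])
fl=S([(108,400),(275,420),(443,440),(618,458)]);pl=S([(142,226),(304,243),(469,260),(638,278)])
PT,PS=par('top'),par('side')
def seat(p,i,dx,z):
    c,s=np.cos(p[2]),np.sin(p[2]); ly=-0.068*i
    return [p[0]+c*dx-s*ly,p[1]+s*dx+c*ly,z]
def res(p):
    A=lambda dx,z:np.array([seat(p,i,dx,z) for i in range(4)])
    return np.r_[(proj('top',A(-.047,.105),PT)-tip).ravel(),(proj('top',A(.02,.105),PT)-jun).ravel(),(proj('side',A(-.039,.073),PS)-fl).ravel(),(proj('side',A(.02,.114),PS)-pl).ravel()]
r=least_squares(res,[.62,-.2,-np.pi/2]);print(r.x,np.degrees(r.x[2]),np.round(r.fun.reshape(-1,2),1).tolist())
for i,n in enumerate('yrbg'):print(n,np.round(seat(r.x,i,0,.1),4))
C=lambda p:np.array(p)/5+[160,165]
for p,z in [((265,248),.168),((290,340),.168),((275,535),.106),((402,505),.106),((303,440),.152)]:
    print(p,onz('top',C(p),z).round(4))
# hsv blobs of tabs
for n in('top','side'):
    im=bot.camera(n);h=cv2.cvtColor(im,cv2.COLOR_RGB2HSV)
D=lambda p:np.array(p)/5+[330,190]
for p,z in [((605,510),.03),((612,462),.067),((700,425),.067)]: print('dial',onz('top',D(p),z).round(4))
K,d,V=par('wrist');print('cam',-V[:3,:3].T@V[:3,3],'look',-V[2,:3])
```

```text
[ 0.61854245 -0.19344172 -1.76375411] -101.05566655885677 [[-0.5, -1.5], [-0.5, 0.1], [-0.4, 0.0], [-0.4, 0.2], [0.3, 0.0], [0.5, 0.5], [0.3, -0.4], [0.4, 0.2], [0.6, -0.5], [0.2, -0.7], [0.3, -0.7], [-0.2, -0.4], [-0.4, 0.3], [-0.2, 0.4], [0.1, 0.5], [0.3, 0.5]]
y [ 0.6185 -0.1934  0.1   ]
r [ 0.5518 -0.1804  0.1   ]
b [ 0.4851 -0.1674  0.1   ]
g [ 0.4183 -0.1543  0.1   ]
(265, 248) [0.5869 0.1995 0.168 ]
(290, 340) [0.5442 0.1859 0.168 ]
(275, 535) [0.4563 0.1995 0.106 ]
(402, 505) [0.4726 0.1386 0.106 ]
(303, 440) [0.4991 0.1804 0.152 ]
dial [ 0.4242 -0.3901  0.03  ]
dial [ 0.4475 -0.3844  0.067 ]
dial [ 0.4669 -0.429   0.067 ]
cam [0.12994335 0.53913329 0.37397697] look [ 0.25983574 -0.09862206 -0.9606035 ]
```

```bash
python3 -m jog '[{"rotation":[0,0,0],"travel":[0,0,60],"jaw":1},{"rotation":[0,0,4],"travel":[30,-35,35],"jaw":1},{"rotation":[0,0,5],"travel":[40,-45,10],"jaw":0.5},{"rotation":[0,0,5],"travel":[40,-45,10],"jaw":0},{"rotation":[0,0,5],"travel":[40,-45,10],"jaw":0},{"rotation":[0,0,5],"travel":[40,-45,0],"jaw":0},{"rotation":[0,0,5],"travel":[40,-45,0],"jaw":0},{"rotation":[0,0,5],"travel":[40,-45,0],"jaw":0}]'
python3 -m jog '[{"rotation":[0,0,0],"travel":[24,-34,0],"jaw":0},{"rotation":[0,0,0],"travel":[0,0,0],"jaw":0},{"rotation":[0,0,0],"travel":[0,0,0],"jaw":0},{"rotation":[0,0,0],"travel":[0,0,0],"jaw":0}]'
python3 - <<'E'
from h import *
im=bot.camera('wrist');cv2.imwrite('pics/c1.png',im[:,:,::-1])
E
```

```text
time: 2.95
ee_pos: [0.4673, 0.2071, 0.3231]
tcp_rot: [-90.0, -0.0, 103.3]
wrist_force: [-0.1, 0.3, 0.3]
opening: 0.0433
time: 3.45
ee_pos: [0.4897, 0.1757, 0.3231]
tcp_rot: [-90.0, -0.0, 103.2]
wrist_force: [0.3, 0.3, -0.4]
opening: 0.0428
```

View pics/c1.png

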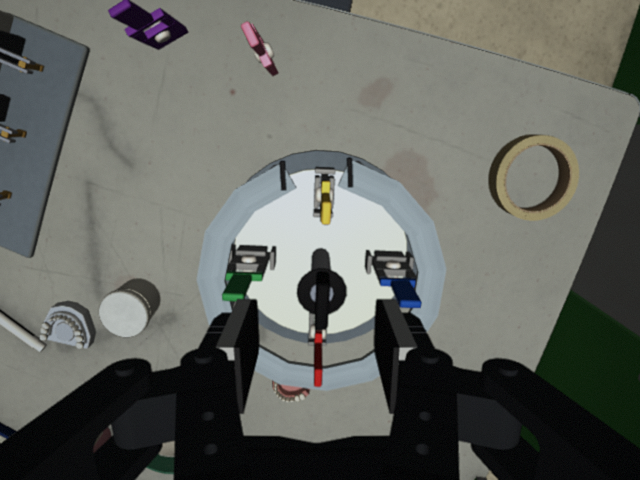

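Run:
```python
from h import *
im=bot.camera('wrist')
crop('w',im,(210,140,450,320),3.3,'c2.png')
```

```text
(no output)
```

View pics/c2.png

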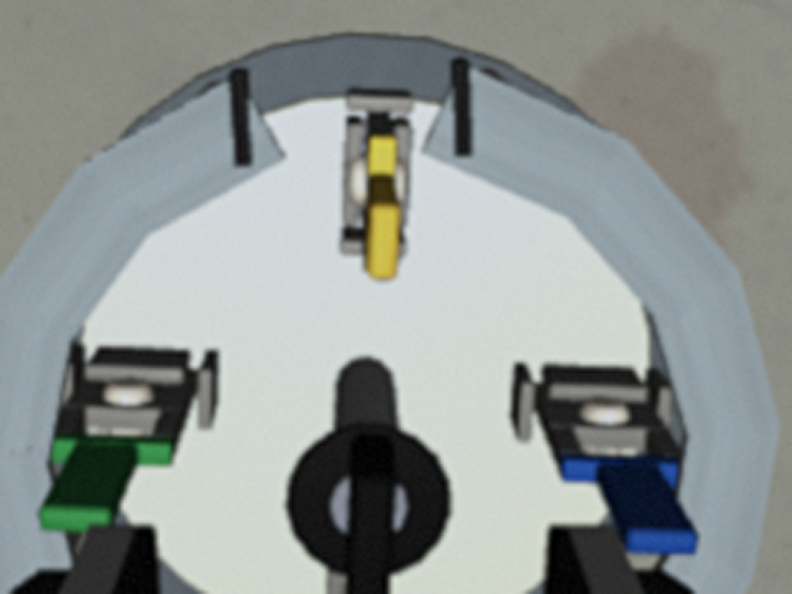

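```bash
cat >> h.py <<'E'
def carpose(obs,P,z=.152,r=.08,th0=np.radians(193)):
    # obs: list (uv, k) k slot index (k*90deg ccw)
    X=np.array([onz('w',uv,z,P)[:2] for uv,k in obs]); ks=np.array([k for _,k in obs])
    from scipy.optimize import least_squares
    def f(p): a=p[2]+ks*np.pi/2; return (np.c_[p[0]+r*np.cos(a),p[1]+r*np.sin(a)]-X).ravel()
    s=least_squares(f,[.565,.193,th0]); return s.x,s.fun.reshape(-1,2)*1000
E
python3 - <<'E'
from h import *
C=lambda p:np.array(p)/3.3+[210,140]
P=par('wrist')
s,f=carpose([(C((382,241)),0),(C((77,517)),1),(C((662,541)),3)],P)
print(s,np.degrees(s[2]),f.round(1))
# k=+1 is ccw
for p,z in [((371,445),.168),((371,580),.168),((238,70),.109),((241,160),.109),((461,65),.109),((462,152),.109)]:
    X=onz('w',C(p),z,P); print(p,X.round(4),np.degrees(np.arctan2(X[1]-s[1],X[0]-s[0]))%360, np.hypot(X[1]-s[1],X[0]-s[0]))
E
```

```text
[0.56862415 0.19991354 3.32930525] 190.75513925898048 [[-0.3  0.4]
 [ 0.5 -0.6]
 [-0.2  0.2]]
(371, 445) [0.539 0.193 0.168] 193.1357136685617 0.03042817089908968
(371, 580) [0.5755 0.2017 0.168 ] 14.564333754808894 0.0071447667632385334
(238, 70) [0.461  0.1375 0.109 ] 210.12701145668717 0.12442546290154921
(241, 160) [0.4854 0.1435 0.109 ] 214.12315256324914 0.10058129095744102
(461, 65) [0.4456 0.1973 0.109 ] 181.21788550681353 0.12303386510062007
(462, 152) [0.469  0.2036 0.109 ] 177.90463706034961 0.09968963616604247
```

```bash
python3 -m jog '[{"rotation":[0,0,-2.4],"travel":[0,9,-50],"jaw":0},{"rotation":[0,0,0],"travel":[0,0,-60],"jaw":0},{"rotation":[0,0,0],"travel":[0,0,-15],"jaw":0},{"rotation":[0,0,0],"travel":[0,0,0],"jaw":0},{"rotation":[0,0,0],"travel":[0,0,0],"jaw":0}]'
python3 - <<'E'
from h import *
print(bot.get_obs()['q'])
im=bot.camera('wrist');cv2.imwrite('pics/c3.png',im[:,:,::-1])
E
```

```text
time: 4.18
ee_pos: [0.4913, 0.1843, 0.2009]
tcp_rot: [-90.2, -0.0, 100.7]
wrist_force: [-0.6, -0.8, 0.6]
opening: 0.0427
[ 2.05643131e+01  1.30100497e+00  6.57005133e+00  9.50357606e+01
 -1.81301036e-03  9.85222868e+00]
```

View pics/c3.png

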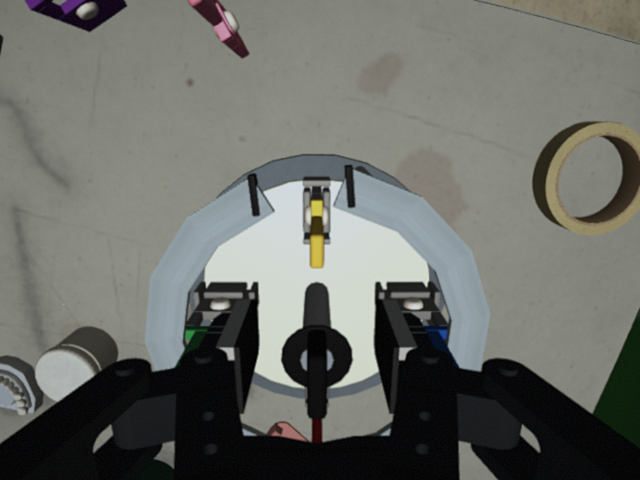

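```bash
python3 -m jog '[{"rotation":[0,0,0],"travel":[-1,0,-45],"jaw":0},{"rotation":[0,0,0],"travel":[0,0,-40],"jaw":0},{"rotation":[0,0,0],"travel":[0,0,0],"jaw":0},{"rotation":[0,0,0],"travel":[0,0,0],"jaw":-0.5},{"rotation":[0,0,0],"travel":[0,0,0],"jaw":-1},{"rotation":[0,0,0],"travel":[0,0,0],"jaw":-1},{"rotation":[0,0,0],"travel":[0,0,0],"jaw":-1},{"rotation":[0,0,0],"travel":[0,0,0],"jaw":-1}]' 60
```

```text
time: 5.22
ee_pos: [0.4905, 0.1843, 0.1155]
tcp_rot: [-90.2, -0.0, 100.7]
wrist_force: [-0.3, 0.7, 6.0]
opening: 0.0045
```

Run:
```python
from h import *
print(bot.get_obs()['opening'])
im=bot.camera('wrist');cv2.imwrite('pics/c4.png',im[:,:,::-1])
im=bot.camera('side');crop('s',im,(230,240,390,400),4,'c5.png')
```

```text
0.004509931862557531
```

View pics/c4.png

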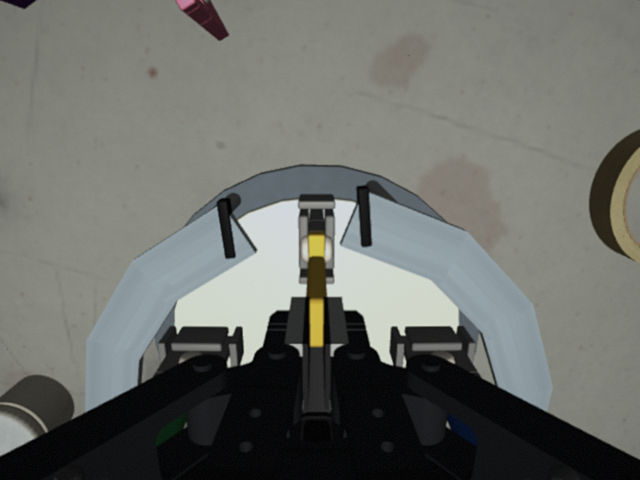

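View pics/c5.png

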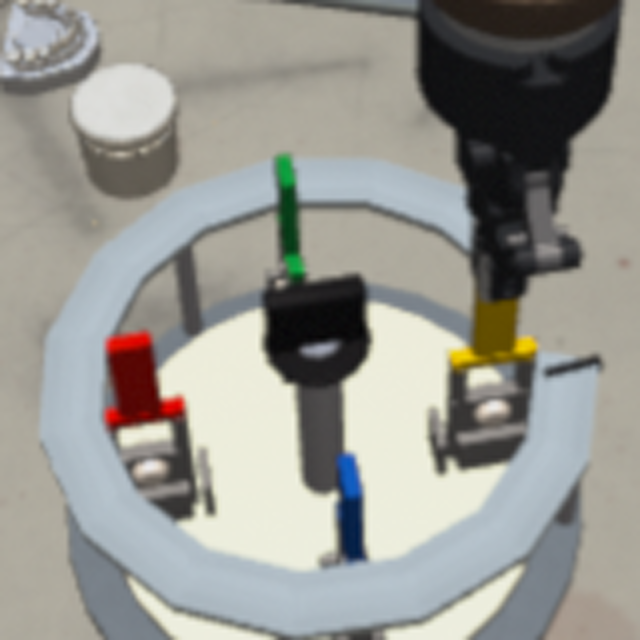

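```bash
python3 -m jog '[{"rotation":[0,0,0],"travel":[0,0,20],"jaw":-1},{"rotation":[0,0,0],"travel":[0,0,30],"jaw":-1},{"rotation":[0,0,0],"travel":[0,0,30],"jaw":-1},{"rotation":[0,0,0],"travel":[0,0,25],"jaw":-1},{"rotation":[0,0,0],"travel":[0,0,0],"jaw":-1}]'
python3 - <<'E'
from h import *
im=bot.camera('side');crop('s',im,(230,180,430,380),3.5,'c6.png')
E
```

```text
time: 5.95
ee_pos: [0.4903, 0.1842, 0.2208]
tcp_rot: [-90.3, -0.0, 100.7]
wrist_force: [1.0, -0.2, -0.6]
opening: 0.0051
```

View pics/c6.png

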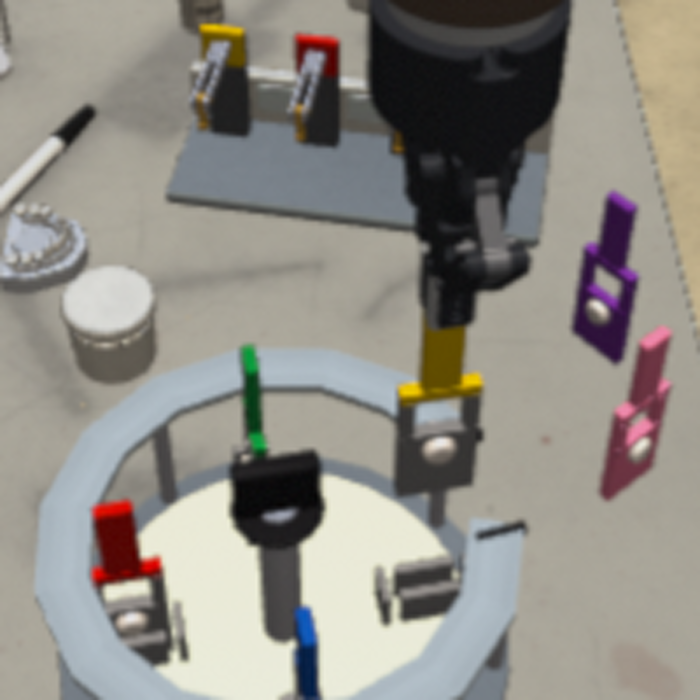

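```bash
python3 -m jog '[{"rotation":[0,0,0],"travel":[12,-25,0],"jaw":-1},{"rotation":[0,0,-4],"travel":[23,-50,0],"jaw":-1},{"rotation":[0,0,-4],"travel":[23,-50,0],"jaw":-1},{"rotation":[0,0,-4],"travel":[23,-50,0],"jaw":-1},{"rotation":[0,0,-4],"travel":[23,-50,0],"jaw":-1},{"rotation":[0,0,-4],"travel":[23,-50,-20],"jaw":-1},{"rotation":[0,0,-1.8],"travel":[16,-29,-30],"jaw":-1},{"rotation":[0,0,0],"travel":[0,0,0],"jaw":-1}]'
python3 - <<'E'
from h import *
im=bot.camera('wrist');cv2.imwrite('pics/d1.png',im[:,:,::-1])
im=bot.camera('side');crop('s',im,(230,130,430,280),4,'d2.png')
im=bot.camera('top');crop('s',im,(300,150,440,310),4,'d3.png')
E
```

```text
time: 7.0
ee_pos: [0.6312, -0.122, 0.1632]
tcp_rot: [-89.6, 0.0, 78.7]
wrist_force: [-0.3, 0.3, -1.3]
opening: 0.0047
```

View pics/d1.png

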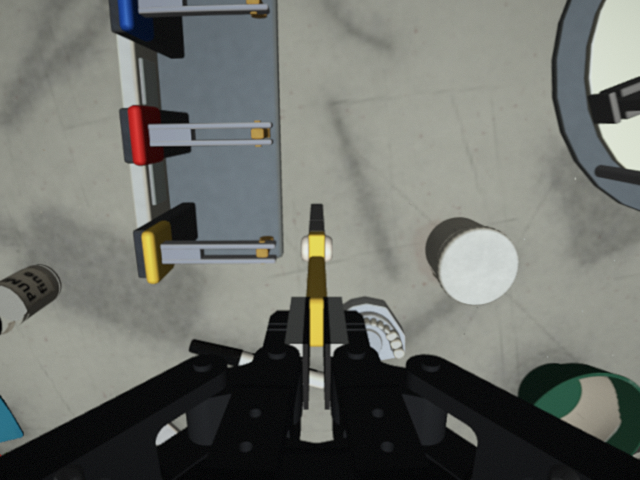

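View pics/d2.png

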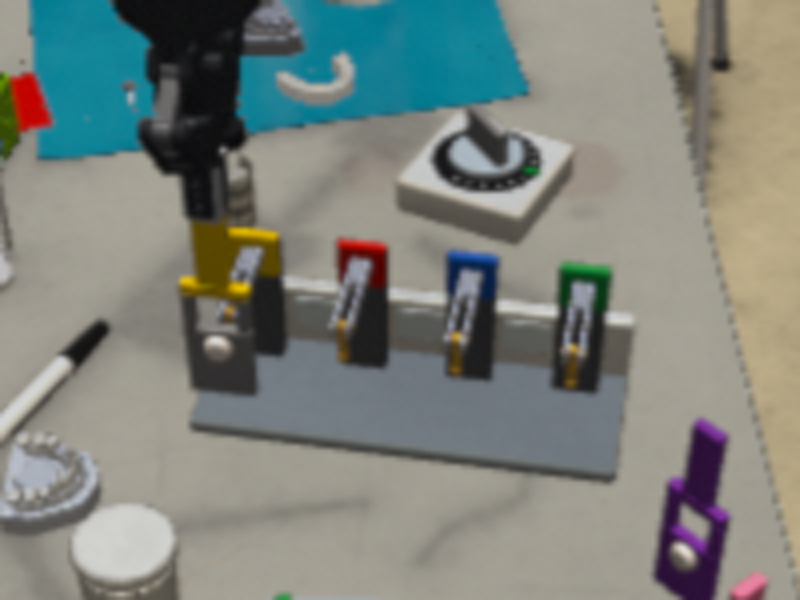

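View pics/d3.png

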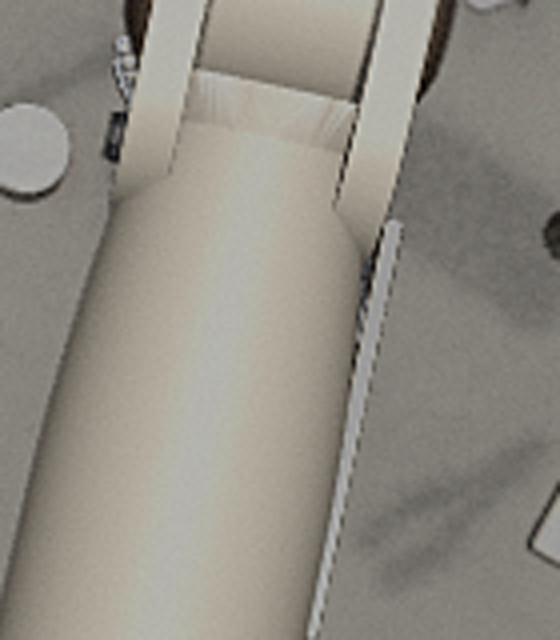

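Run:
```python
from h import *
P=par('wrist')
print(bot.get_obs()['ee_pos'])
th=np.radians(-101.06);ex=np.array([np.cos(th),np.sin(th)]);ey=np.array([-ex[1],ex[0]]);o=np.array([.6185,-.1934])
for p in [(276,252),(162,253),(272,134),(149,133),(268,10),(139,9)]:
    X=onz('w',p,.105,P)[:2]; print(p,X.round(4),'rack s,y mm',((X-o)@ex*1000).round(1),((X-o)@ey*1000).round(1))
```

```text
[ 0.63196605 -0.11951131  0.16823375]
(276, 252) [ 0.6306 -0.1433] rack s,y mm -51.5 2.2
(162, 253) [ 0.618  -0.2108] rack s,y mm 17.2 2.9
(272, 134) [ 0.5636 -0.1307] rack s,y mm -51.0 -66.0
(149, 133) [ 0.5492 -0.198 ] rack s,y mm 17.8 -67.2
(268, 10) [ 0.5013 -0.1191] rack s,y mm -50.4 -129.3
(139, 9) [ 0.4863 -0.1855] rack s,y mm 17.6 -131.2
```

Run:
```python
from h import *
P=par('wrist');im=bot.camera('wrist');print(bot.get_obs()['ee_pos'],bot.get_obs()['tcp_rot'])
crop('w',im,(100,80,360,360),2.14,'d4.png')
```

```text
[ 0.63220202 -0.11928331  0.16889669] [-9.00619543e+01 -9.03662613e-03  7.89679033e+01]
```

View pics/d4.png

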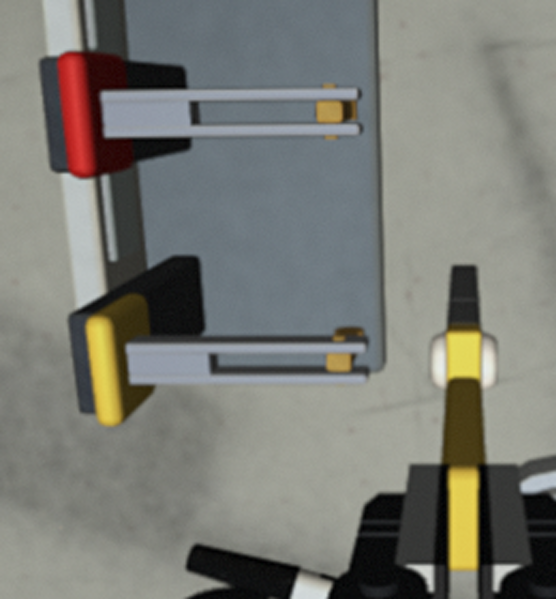

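```bash
cat > rack.py <<'E'
from h import *
th=np.radians(-101.06);ex=np.array([np.cos(th),np.sin(th)]);ey=np.array([-ex[1],ex[0]]);o=np.array([.6185,-.1934])
def rk(p,z,P):
    X=onz('w',p,z,P)[:2]; return ((X-o)@ex*1000).round(1),((X-o)@ey*1000).round(1)
E
python3 - <<'E'
from rack import *
P=par('wrist');C=lambda p:np.array(p)/2.14+[100,80]
for p in [(367,361),(128,363),(360,112),(102,114)]: print(p,rk(C(p),.105,P))
for p in [(462,573),(462,468)]: print('tab top',rk(C(p),.155+.030,P))
print('tcp',(np.array([.6322,-.1193])-o)@ex,(np.array([.6322,-.1193])-o)@ey)
print('shoulder edges', rk(C((465,328)),.1334+.02,P),rk(C((465,380)),.1334+.02,P),rk(C((465,266)),.0735,P))
E
```

```text
(367, 361) (np.float64(-49.0), np.float64(0.6))
(128, 363) (np.float64(18.3), np.float64(1.2))
(360, 112) (np.float64(-49.1), np.float64(-66.6))
(102, 114) (np.float64(18.5), np.float64(-66.7))
tab top (np.float64(-75.4), np.float64(20.7))
tab top (np.float64(-75.4), np.float64(-2.1))
tcp -0.0753518929622202 -0.0007695628694950102
shoulder edges (np.float64(-76.1), np.float64(-21.6)) (np.float64(-76.1), np.float64(-9.6)) (np.float64(-76.4), np.float64(-20.1))
```

```bash
python3 -m jog '[{"rotation":[0,0,0],"travel":[1.5,0,-33],"jaw":-1},{"rotation":[0,0,0],"travel":[0,0,0],"jaw":-1},{"rotation":[0,0,0],"travel":[0,0,0],"jaw":-1},{"rotation":[0,0,0],"travel":[-3,-15,0],"jaw":-1},{"rotation":[0,0,0],"travel":[-3,-15,0],"jaw":-1},{"rotation":[0,0,0],"travel":[0,0,0],"jaw":-1},{"rotation":[0,0,0],"travel":[0,0,0],"jaw":-1}]'
python3 - <<'E'
from h import *
im=bot.camera('side');crop('s',im,(230,130,430,280),4,'e2.png')
E
```

```text
time: 8.07
ee_pos: [0.6277, -0.1506, 0.135]
tcp_rot: [-90.0, -0.0, 78.9]
wrist_force: [-0.1, -0.3, -2.2]
opening: 0.0049
```

View pics/e2.png

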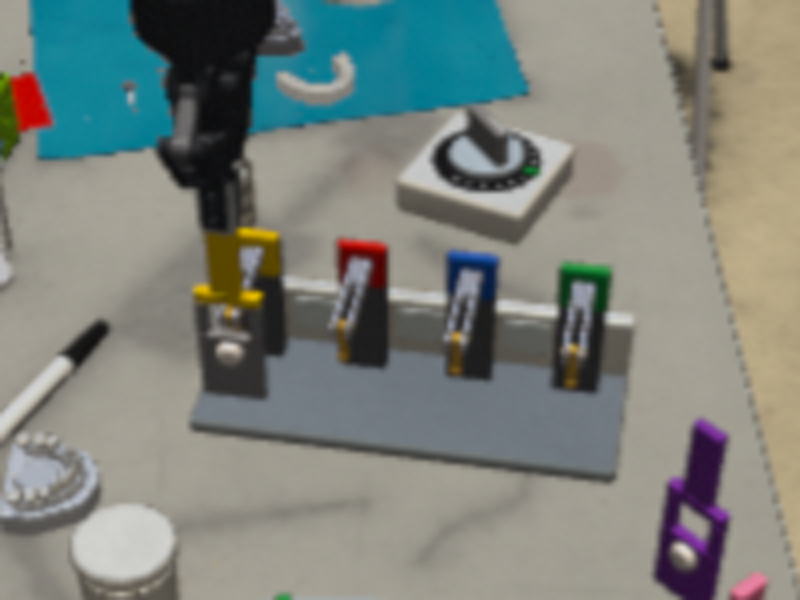

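```bash
python3 -m jog '[{"rotation":[0,0,0],"travel":[-3,-14,0],"jaw":-1},{"rotation":[0,0,0],"travel":[-3,-14,0],"jaw":-1},{"rotation":[0,0,0],"travel":[-2,-14,0],"jaw":-1},{"rotation":[0,0,0],"travel":[0,0,0],"jaw":-1},{"rotation":[0,0,0],"travel":[0,0,0],"jaw":-1},{"rotation":[0,0,0],"travel":[0,0,-6],"jaw":-1},{"rotation":[0,0,0],"travel":[0,0,0],"jaw":-1}]'
python3 - <<'E'
from h import *
im=bot.camera('side');crop('s',im,(230,130,430,280),4,'e3.png')
E
```

```text
time: 9.0
ee_pos: [0.6198, -0.1918, 0.1287]
tcp_rot: [-90.0, -0.0, 78.9]
wrist_force: [0.2, -0.1, -1.5]
opening: 0.0052
```

View pics/e3.png

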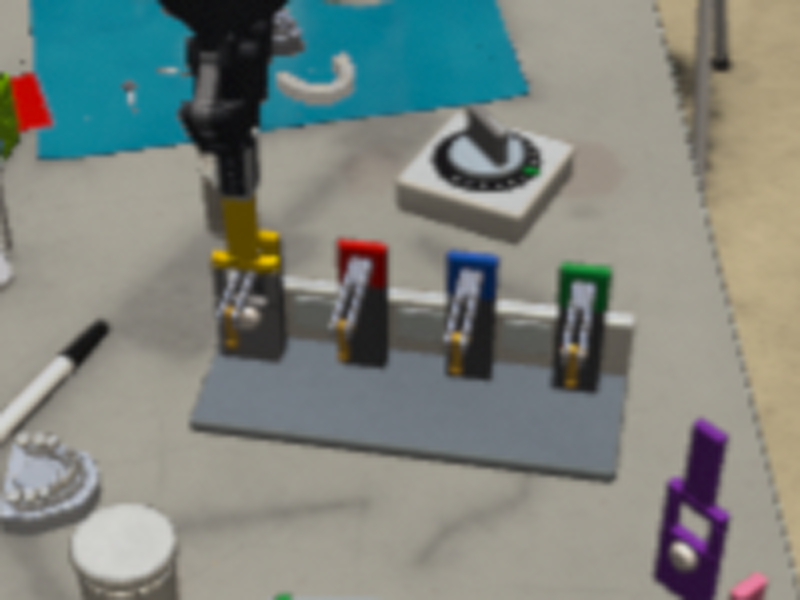

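```bash
python3 -m jog '[{"rotation":[0,0,0],"travel":[0,0,0],"jaw":-0.5},{"rotation":[0,0,0],"travel":[0,0,0],"jaw":-0.3},{"rotation":[0,0,0],"travel":[0,0,0],"jaw":-0.2},{"rotation":[0,0,0],"travel":[0,0,0],"jaw":-0.2},{"rotation":[0,0,0],"travel":[0,0,30],"jaw":-0.2},{"rotation":[0,0,0],"travel":[0,0,50],"jaw":0},{"rotation":[0,0,0],"travel":[0,0,40],"jaw":0}]'
python3 -m jog '[{"rotation":[0,0,3],"travel":[-3,30,0],"jaw":0},{"rotation":[0,0,3],"travel":[-8,58,0],"jaw":0},{"rotation":[0,0,3],"travel":[-8,58,0],"jaw":0},{"rotation":[0,0,3],"travel":[-8,58,0],"jaw":0},{"rotation":[0,0,3],"travel":[-8,58,0],"jaw":0},{"rotation":[0,0,3],"travel":[-8,58,0],"jaw":0},{"rotation":[0,0,3.9],"travel":[-8,58,0],"jaw":0},{"rotation":[0,0,0],"travel":[0,14,0],"jaw":0}]'
python3 -m jog '[{"rotation":[0,0,0],"travel":[0,0,0],"jaw":0},{"rotation":[0,0,0],"travel":[0,0,0],"jaw":0},{"rotation":[0,0,0],"travel":[0,0,0],"jaw":0}]'
python3 - <<'E'
from h import *
im=bot.camera('wrist');cv2.imwrite('pics/f1.png',im[:,:,::-1])
im=bot.camera('side');crop('s',im,(230,130,430,280),4,'f2.png')
E
```

```text
time: 9.93
ee_pos: [0.6196, -0.1922, 0.2509]
tcp_rot: [-90.1, 0.0, 78.9]
wrist_force: [0.9, -0.5, -0.1]
opening: 0.0429
time: 10.92
ee_pos: [0.5679, 0.2029, 0.2488]
tcp_rot: [-90.0, -0.0, 101.0]
wrist_force: [0.1, -0.7, -0.6]
opening: 0.0429
time: 11.3
ee_pos: [0.5691, 0.1984, 0.2491]
tcp_rot: [-90.0, 0.0, 100.7]
wrist_force: [-0.9, 0.0, 1.0]
opening: 0.0426
```

View pics/f1.png

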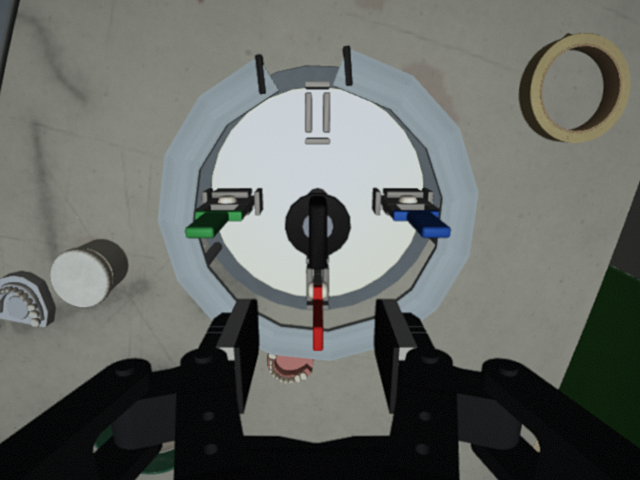

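View pics/f2.png

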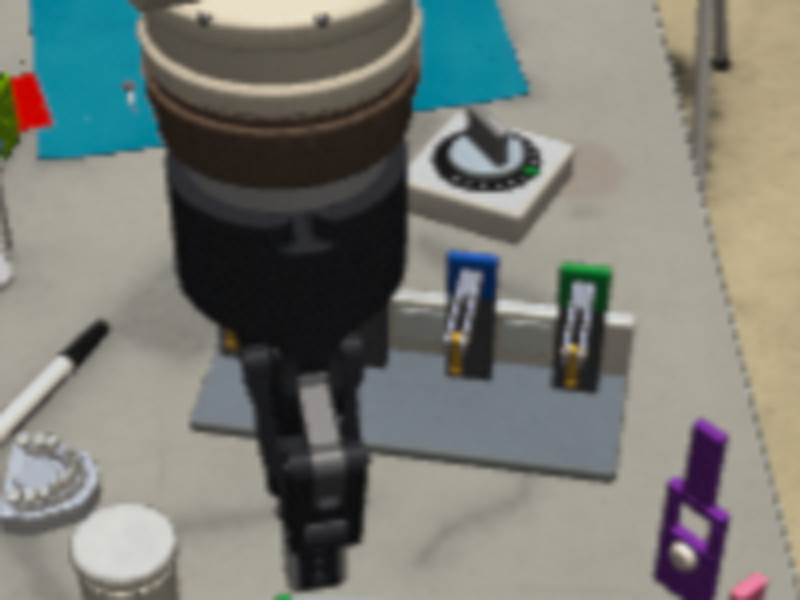

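Run:
```python
from h import *
im=bot.camera('wrist');crop('w',im,(160,40,480,360),1.87,'f3.png')
crop('w',im,(180,190,260,250),8,'f4.png')
crop('w',im,(380,190,460,250),8,'f5.png')
```

```text
(no output)
```

View pics/f4.png

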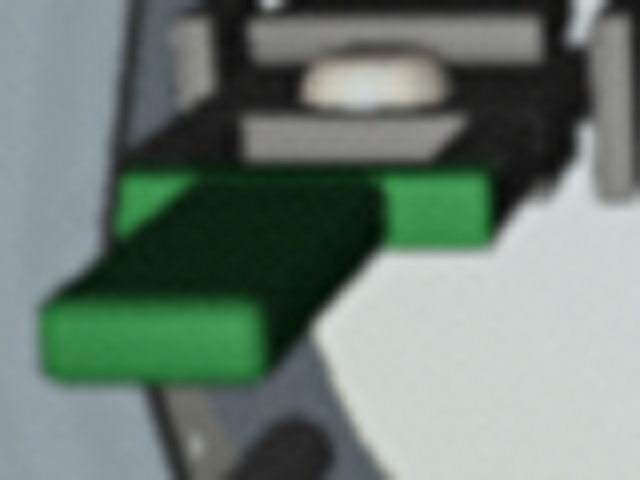

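View pics/f5.png

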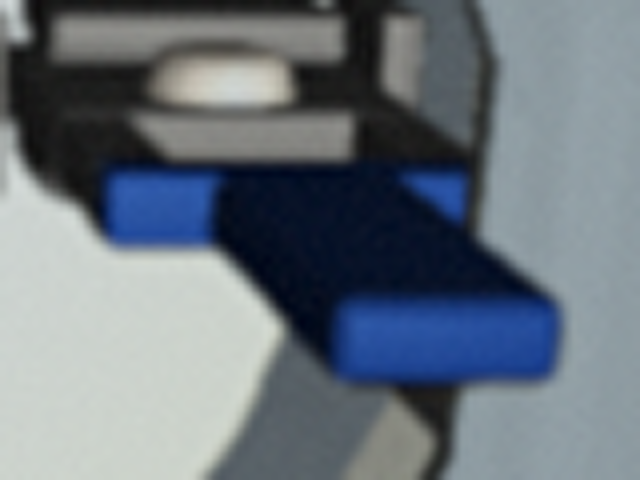

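View pics/f3.png

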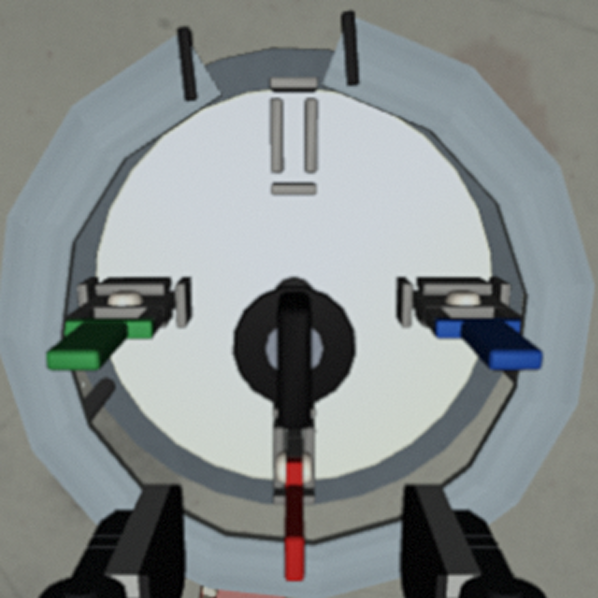

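Run:
```python
from h import *
P=par('wrist');o=bot.get_obs();print(o['ee_pos'],o['tcp_rot'])
C=lambda p:np.array(p)/1.87+[160,40]
g=np.array([153,340])/8+[180,190];b=np.array([445,340])/8+[380,190]
s,f=carpose([(C((294,559)),2),(g,1),(b,3)],P);print(s,np.degrees(s[2]),f.round(1))
for p in [(183,30),(190,99),(347,14),(351,83)]:
    X=onz('w',C(p),.109,P); print(X.round(4),np.degrees(np.arctan2(X[1]-s[1],X[0]-s[0]))%360, np.hypot(X[1]-s[1],X[0]-s[0]))
```

```text
[0.56892917 0.19893735 0.24900624] [-9.00094465e+01  1.14499238e-03  1.00718981e+02]
[0.56871844 0.20009895 3.32783639] 190.67098021813956 [[ 0.2  0.1]
 [-0.1 -0.5]
 [-0.2  0.4]]
[0.4619 0.1375 0.109 ] 210.36112160588374 0.12375902829546183
[0.486  0.1441 0.109 ] 214.13503793376628 0.09987797480811245
[0.4451 0.1968 0.109 ] 181.51706020874764 0.12364850618579458
[0.469  0.2033 0.109 ] 178.18225071707278 0.09975147859711385
```

```bash
python3 -m jog '[{"rotation":[0,0,0],"travel":[0,1,-45],"jaw":0},{"rotation":[0,0,0],"travel":[0,0,-50],"jaw":0},{"rotation":[0,0,0],"travel":[0,0,-20],"jaw":-0.3},{"rotation":[0,0,0],"travel":[0,0,0],"jaw":-1},{"rotation":[0,0,0],"travel":[0,0,0],"jaw":-1},{"rotation":[0,0,0],"travel":[0,0,0],"jaw":-1},{"rotation":[0,0,0],"travel":[0,0,0],"jaw":-1}]'
python3 -m jog '[{"rotation":[0,0,-5],"travel":[0,0,0],"jaw":-1},{"rotation":[0,0,-10],"travel":[0,0,0],"jaw":-1},{"rotation":[0,0,-10],"travel":[0,0,0],"jaw":-1},{"rotation":[0,0,-10],"travel":[0,0,0],"jaw":-1},{"rotation":[0,0,-10],"travel":[0,0,0],"jaw":-1},{"rotation":[0,0,-10],"travel":[0,0,0],"jaw":-1},{"rotation":[0,0,-10],"travel":[0,0,0],"jaw":-1},{"rotation":[0,0,0],"travel":[0,0,0],"jaw":-1}]'
python3 -m jog '[{"rotation":[0,0,-10],"travel":[0,0,0],"jaw":-1},{"rotation":[0,0,-9.6],"travel":[0,0,0],"jaw":-1},{"rotation":[0,0,0],"travel":[0,0,0],"jaw":-1},{"rotation":[0,0,0],"travel":[0,0,0],"jaw":-1},{"rotation":[0,0,0],"travel":[0,0,0],"jaw":-1}]'
```

```text
time: 12.32
ee_pos: [0.5692, 0.201, 0.1349]
tcp_rot: [-90.1, -0.0, 100.8]
wrist_force: [-0.3, 0.2, -0.7]
opening: -0.0003
time: 13.32
ee_pos: [0.5689, 0.2009, 0.1343]
tcp_rot: [-90.0, -0.0, 35.9]
wrist_force: [0.1, 0.1, -0.5]
opening: 0.0002
time: 13.95
ee_pos: [0.5687, 0.2008, 0.1339]
tcp_rot: [-90.0, -0.0, 16.4]
wrist_force: [0.2, 0.7, -0.0]
opening: 0.0002
```

Run:
```python
from h import *
im=bot.camera('wrist');cv2.imwrite('pics/g1.png',im[:,:,::-1])
im=bot.camera('side');crop('s',im,(210,230,410,430),3,'g2.png')
```

```text
(no output)
```

View pics/g1.png

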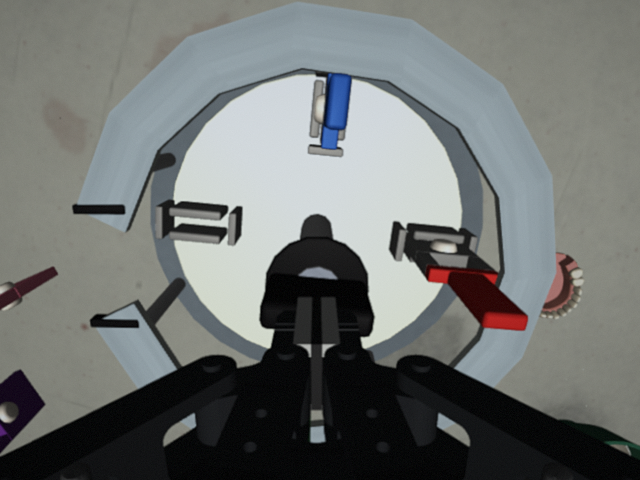

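View pics/g2.png

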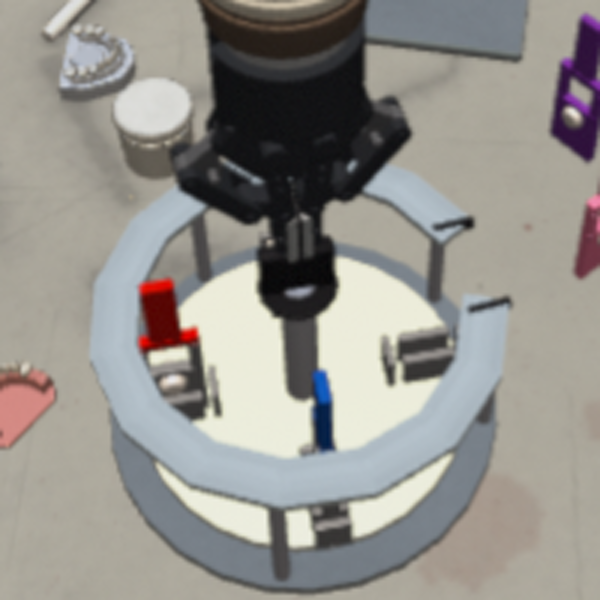

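Run:
```python
from h import *
im=bot.camera('side');crop('s',im,(270,290,350,370),8,'g3.png')
im=bot.camera('wrist');crop('s',im,(240,200,400,340),4.5,'g4.png')
P=par('wrist')
ax=np.array([.5687,.2001]);a=np.radians(10.7);u=np.array([np.cos(a),np.sin(a)]);v=np.array([-u[1],u[0]])
for z in(.132,.168):
    pts=[np.r_[ax+s*.022*u+t*.006*v,z] for s in(-1,1) for t in(-1,1)]
    print(z,proj('w',np.array(pts),P).round(0).tolist(),proj('side',np.array(pts)).round(0).tolist())
print(bot.get_obs()['ee_pos'],proj('side',bot.get_obs()['ee_pos']))
```

```text
0.132 [[267.0, 295.0], [269.0, 270.0], [363.0, 303.0], [366.0, 279.0]] [[321.0, 319.0], [322.0, 324.0], [296.0, 323.0], [297.0, 329.0]]
0.168 [[256.0, 332.0], [258.0, 303.0], [373.0, 342.0], [377.0, 313.0]] [[321.0, 306.0], [322.0, 312.0], [295.0, 310.0], [296.0, 316.0]]
[0.56870136 0.20078528 0.1338654 ] [[309.25731875 323.40392798]]
```

View pics/g3.png

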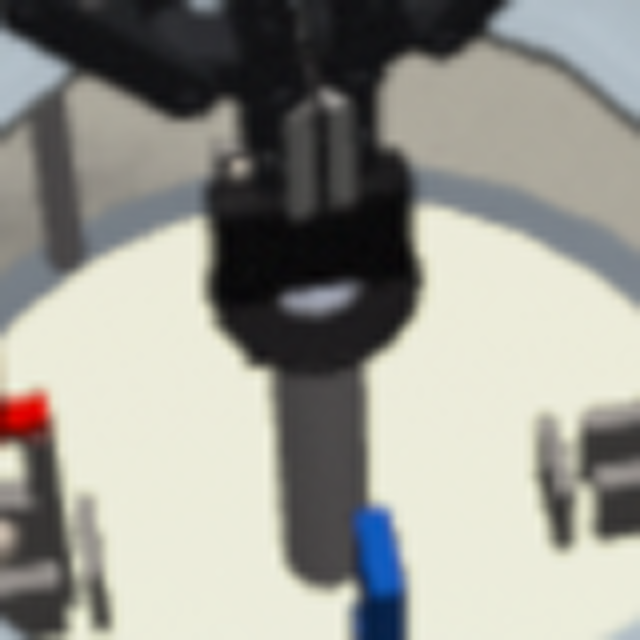

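View pics/g4.png

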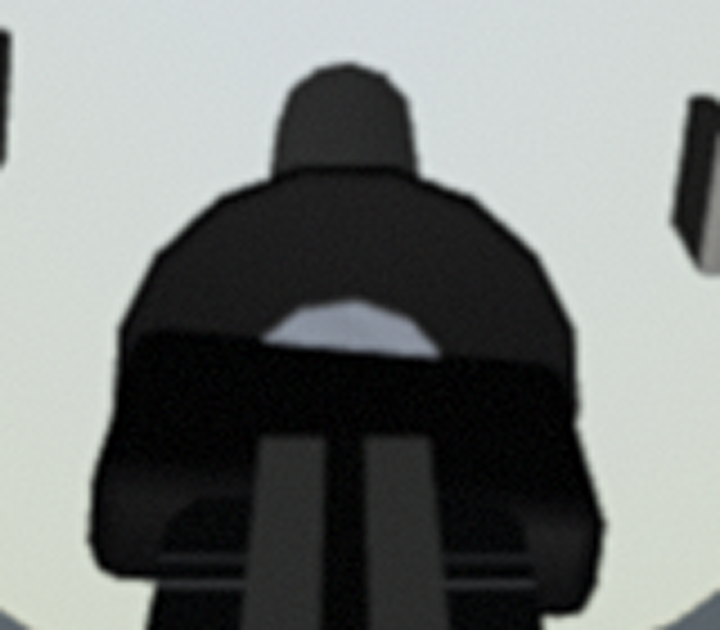

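Run:
```python
from h import *
def enh(n,box,s,name):
    im=bot.camera(n);x0,y0,x1,y1=box
    c=im[y0:y1,x0:x1,::-1].astype(float);c=np.clip((c/80)**.6*255,0,255).astype(np.uint8)
    cv2.imwrite('pics/'+name,cv2.resize(c,None,fx=s,fy=s,interpolation=cv2.INTER_CUBIC))
enh('side',(270,280,350,360),8,'g5.png');enh('wrist',(230,220,410,450),2.6,'g6.png')
```

```text
(no output)
```

View pics/g5.png

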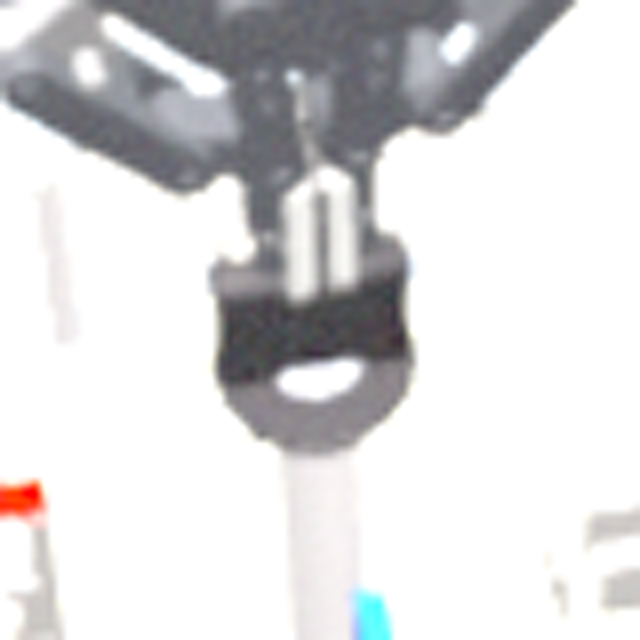

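View pics/g6.png

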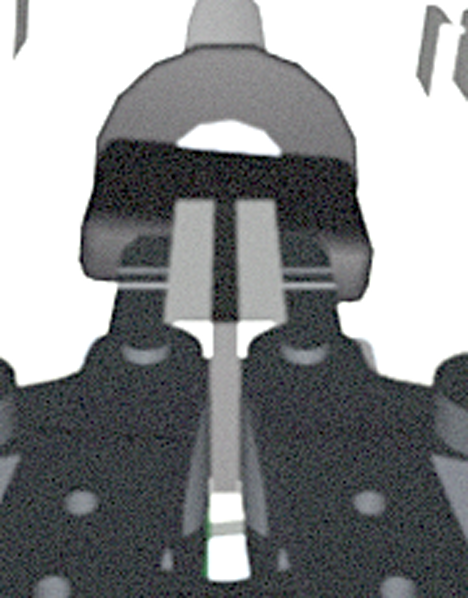

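Run:
```python
from h import *
P=par('wrist');o=bot.get_obs();t=o['ee_pos'];yaw=np.radians(o['tcp_rot'][2]);zt=np.array([-np.sin(yaw),np.cos(yaw),0]);
for h in (0,.01,.019,.03,.04,.054):
    print(h,[proj('w',t+zt*f+[0,0,h],P).round(0).tolist() for f in(-.011,0,.011)],proj('side',t+zt*.011+[0,0,h]).round(0).tolist())
print(proj('side',[.4905,.1843,.1155]),proj('side',[.4905,.1843,.1325]))
```

```text
0 [[[317.0, 309.0]], [[317.0, 287.0]], [[317.0, 264.0]]] [[311.0, 329.0]]
0.01 [[[317.0, 319.0]], [[317.0, 296.0]], [[317.0, 271.0]]] [[311.0, 325.0]]
0.019 [[[317.0, 329.0]], [[317.0, 304.0]], [[317.0, 279.0]]] [[311.0, 322.0]]
0.03 [[[317.0, 342.0]], [[317.0, 316.0]], [[317.0, 290.0]]] [[310.0, 318.0]]
0.04 [[[317.0, 356.0]], [[317.0, 329.0]], [[317.0, 300.0]]] [[310.0, 314.0]]
0.054 [[[317.0, 378.0]], [[317.0, 349.0]], [[317.0, 318.0]]] [[310.0, 309.0]]
[[353.4898915 321.464113 ]] [[353.8735235  315.72831124]]
```

```bash
python3 -m jog '[{"rotation":[0,0,10],"travel":[0,0,15],"jaw":-0.2},{"rotation":[0,0,10.6],"travel":[0,0,0],"jaw":0},{"rotation":[0,0,10.6],"travel":[0,0,0],"jaw":0},{"rotation":[0,0,10.6],"travel":[0,0,0],"jaw":0},{"rotation":[0,0,10.6],"travel":[0,0,0],"jaw":0},{"rotation":[0,0,10.6],"travel":[0,0,0],"jaw":0},{"rotation":[0,0,10.6],"travel":[0,0,0],"jaw":0},{"rotation":[0,0,10.6],"travel":[0,0,0],"jaw":0}]'
python3 -m jog '[{"rotation":[0,0,0],"travel":[0,0,0],"jaw":0},{"rotation":[0,0,0],"travel":[0,0,-20],"jaw":0},{"rotation":[0,0,0],"travel":[0,0,-20],"jaw":0},{"rotation":[0,0,0],"travel":[0,0,0],"jaw":0},{"rotation":[0,0,0],"travel":[0,0,0],"jaw":-1},{"rotation":[0,0,0],"travel":[0,0,0],"jaw":-1},{"rotation":[0,0,0],"travel":[0,0,0],"jaw":-1},{"rotation":[0,0,0],"travel":[0,0,0],"jaw":-1}]' 60
python3 - <<'E'
from h import *
im=bot.camera('wrist');cv2.imwrite('pics/g7.png',im[:,:,::-1])
E
```

```text
time: 15.25
ee_pos: [0.5687, 0.2008, 0.1489]
tcp_rot: [-90.0, 0.0, 100.8]
wrist_force: [0.3, -0.1, -0.0]
opening: 0.0431
time: 16.25
ee_pos: [0.5695, 0.1994, 0.1103]
tcp_rot: [-90.1, 0.1, 100.3]
wrist_force: [0.2, -8.0, 2.7]
opening: 0.0108
```

View pics/g7.png

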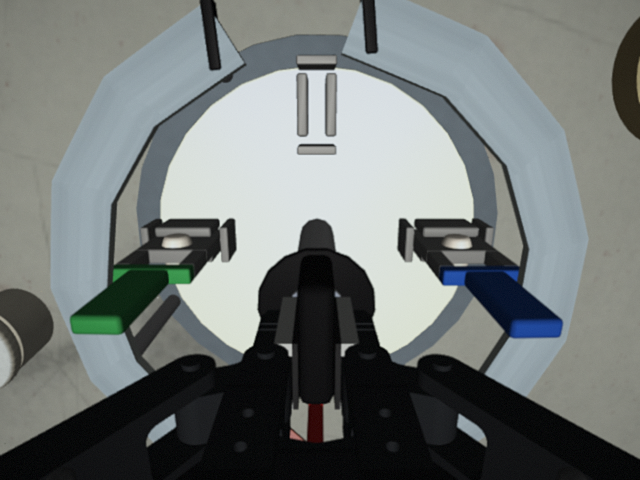

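```bash
python3 -m jog '[{"rotation":[0,0,-5],"travel":[0,0,0],"jaw":-1},{"rotation":[0,0,-10],"travel":[0,0,0],"jaw":-1},{"rotation":[0,0,-10],"travel":[0,0,0],"jaw":-1},{"rotation":[0,0,-10],"travel":[0,0,0],"jaw":-1},{"rotation":[0,0,-10],"travel":[0,0,0],"jaw":-1},{"rotation":[0,0,-10],"travel":[0,0,0],"jaw":-1},{"rotation":[0,0,-10],"travel":[0,0,0],"jaw":-1},{"rotation":[0,0,-10],"travel":[0,0,0],"jaw":-1}]'
python3 -m jog '[{"rotation":[0,0,-9.6],"travel":[0,0,0],"jaw":-1},{"rotation":[0,0,0],"travel":[0,0,0],"jaw":-1},{"rotation":[0,0,0],"travel":[0,0,0],"jaw":-1},{"rotation":[0,0,0],"travel":[0,0,0],"jaw":-1}]'
python3 - <<'E'
from h import *
im=bot.camera('wrist');cv2.imwrite('pics/g8.png',im[:,:,::-1])
E
```

```text
time: 17.3
ee_pos: [0.5694, 0.1993, 0.1103]
tcp_rot: [-90.2, -0.1, 25.0]
wrist_force: [0.7, -8.5, 2.0]
opening: 0.0106
time: 17.8
ee_pos: [0.5694, 0.1993, 0.1103]
tcp_rot: [-90.2, -0.1, 15.7]
wrist_force: [-0.3, -8.5, 2.7]
opening: 0.0109
```

View pics/g8.png

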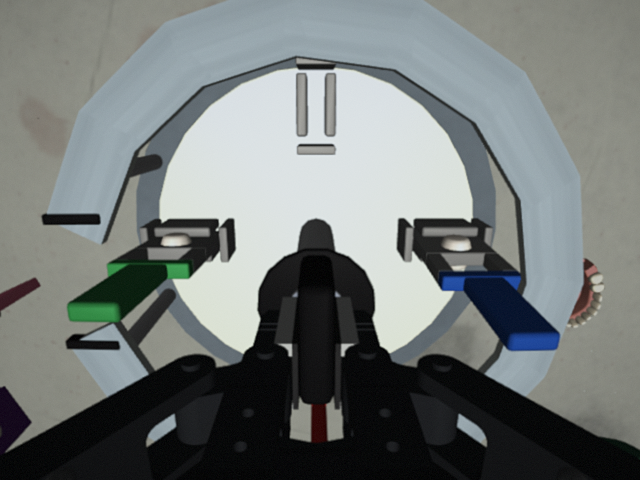

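```bash
python3 -m jog '[{"rotation":[0,0,0],"travel":[0,0,0],"jaw":-0.2},{"rotation":[0,0,0],"travel":[0,0,0],"jaw":0},{"rotation":[0,0,0],"travel":[0,0,40],"jaw":0},{"rotation":[0,0,10],"travel":[0,0,50],"jaw":0},{"rotation":[0,0,10.6],"travel":[0,0,50],"jaw":0},{"rotation":[0,0,10.6],"travel":[-20,-6,0],"jaw":0},{"rotation":[0,0,10.6],"travel":[-20,-6,0],"jaw":0},{"rotation":[0,0,10.6],"travel":[-20,-5,0],"jaw":0}]'
python3 -m jog '[{"rotation":[0,0,10.6],"travel":[-17,-5,0],"jaw":0},{"rotation":[0,0,10.6],"travel":[0,0,0],"jaw":0},{"rotation":[0,0,10.6],"travel":[0,0,0],"jaw":0},{"rotation":[0,0,5.8],"travel":[0,0,0],"jaw":0},{"rotation":[0,0,0],"travel":[0,0,0],"jaw":0},{"rotation":[0,0,0],"travel":[0,0,0],"jaw":0},{"rotation":[0,0,0],"travel":[0,0,0],"jaw":0}]'
python3 - <<'E'
from h import *
im=bot.camera('wrist');crop('w',im,(150,120,450,345),2.66,'h1.png')
E
```

```text
time: 18.85
ee_pos: [0.5082, 0.1839, 0.2492]
tcp_rot: [-90.0, -0.0, 68.5]
wrist_force: [0.5, -0.7, 0.4]
opening: 0.0427
time: 19.73
ee_pos: [0.4917, 0.1789, 0.2489]
tcp_rot: [-90.0, -0.0, 105.7]
wrist_force: [0.9, -0.4, 0.0]
opening: 0.0424
```

View pics/h1.png

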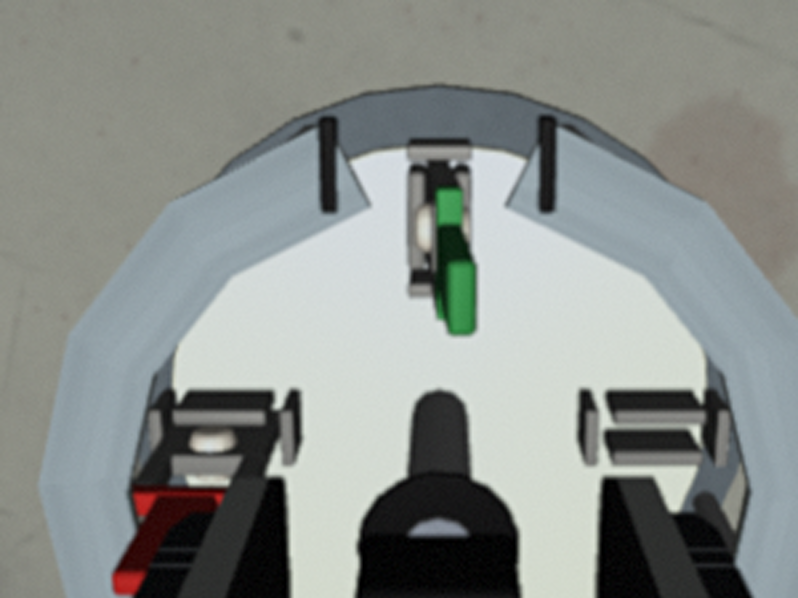

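Run:
```python
from h import *
P=par('wrist');C=lambda p:np.array(p)/2.66+[150,120]
print(bot.get_obs()['ee_pos'])
ax=np.array([.5687,.2001])
for p,z in [((461,298),.152),((450,207),.1),((439,220),.045)]:
    d=onz('w',C(p),z,P)[:2]; e=d-ax; print(d.round(4),np.hypot(*e),np.degrees(np.arctan2(e[1],e[0]))%360)
```

```text
[0.49174226 0.17885377 0.24890886]
[0.4902 0.1838] 0.08020684879985696 191.7307864064673
[0.4773 0.1777] 0.09411196024770398 193.78808470372908
[0.4918 0.1783] 0.07996406550578464 195.84440199158712
```

```bash
python3 -m jog '[{"rotation":[0,0,0],"travel":[0,0,-50],"jaw":0},{"rotation":[0,0,0],"travel":[0,0,-50],"jaw":0},{"rotation":[0,0,0],"travel":[0,0,-40],"jaw":0},{"rotation":[0,0,0],"travel":[0,0,-24],"jaw":0},{"rotation":[0,0,0],"travel":[0,0,0],"jaw":0},{"rotation":[0,0,0],"travel":[0,0,0],"jaw":-0.5}]'
python3 -m jog '[{"rotation":[0,0,0],"travel":[0,0,0],"jaw":-1},{"rotation":[0,0,0],"travel":[0,0,0],"jaw":-1},{"rotation":[0,0,0],"travel":[0,0,0],"jaw":-1},{"rotation":[0,0,0],"travel":[0,0,0],"jaw":-1}]'
python3 - <<'E'
from h import *
im=bot.camera('wrist');crop('w',im,(150,120,450,345),2.66,'h2.png')
im=bot.camera('side');crop('w',im,(230,240,430,390),4,'h3.png')
E
```

```text
time: 20.52
ee_pos: [0.4922, 0.179, 0.0862]
tcp_rot: [-90.1, -0.0, 105.8]
wrist_force: [0.1, -0.6, 0.0]
opening: 0.0257
time: 21.02
ee_pos: [0.4926, 0.1791, 0.0865]
tcp_rot: [-90.2, -0.0, 105.8]
wrist_force: [0.3, -0.2, 6.7]
opening: 0.0075
```

View pics/h2.png

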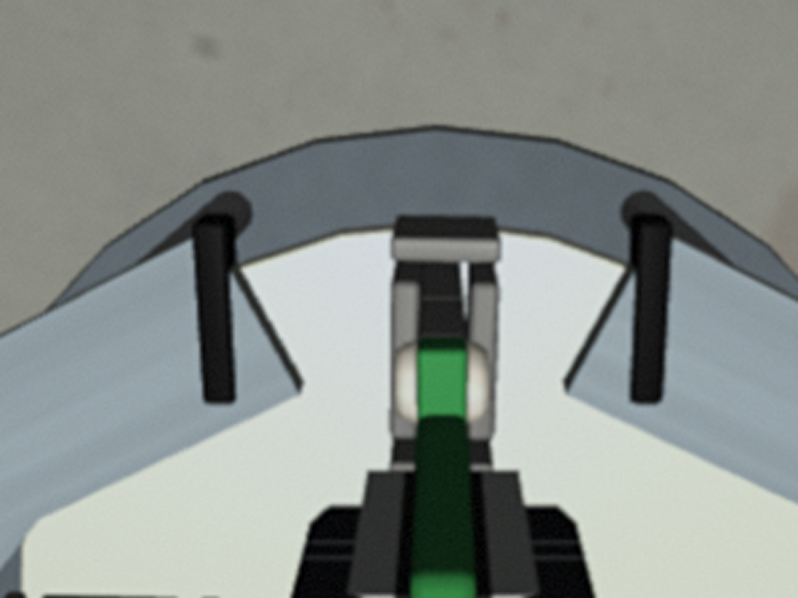

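View pics/h3.png

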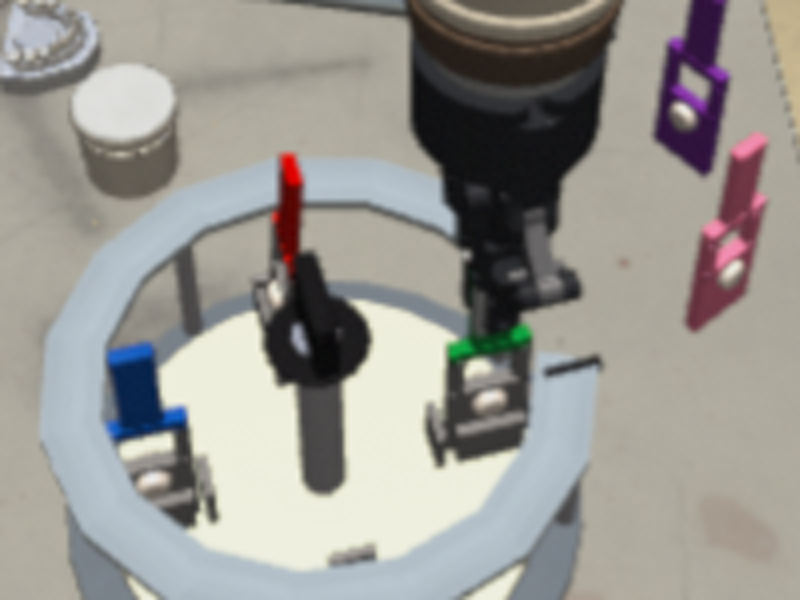

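```bash
python3 -m jog '[{"rotation":[0,0,0],"travel":[0,0,20],"jaw":-1},{"rotation":[0,0,0],"travel":[0,0,30],"jaw":-1},{"rotation":[0,0,0],"travel":[0,0,30],"jaw":-1},{"rotation":[0,0,0],"travel":[0,0,30],"jaw":-1},{"rotation":[0,0,0],"travel":[0,0,0],"jaw":-1},{"rotation":[0,0,0],"travel":[-10,-40,0],"jaw":-1},{"rotation":[0,0,-5],"travel":[-10,-45,0],"jaw":-1},{"rotation":[0,0,-7],"travel":[-10,-45,0],"jaw":-1}]'
python3 -m jog '[{"rotation":[0,0,-7],"travel":[-10,-45,-20],"jaw":-1},{"rotation":[0,0,-7],"travel":[-10,-45,-30],"jaw":-1},{"rotation":[0,0,-0.9],"travel":[-9,-38,-30],"jaw":-1},{"rotation":[0,0,0],"travel":[0,0,0],"jaw":-1},{"rotation":[0,0,0],"travel":[0,0,0],"jaw":-1},{"rotation":[0,0,0],"travel":[0,0,0],"jaw":-1}]'
python3 - <<'E'
from h import *
im=bot.camera('wrist');cv2.imwrite('pics/i1.png',im[:,:,::-1])
im=bot.camera('side');crop('s',im,(230,130,430,280),4,'i2.png')
E
```

```text
time: 22.12
ee_pos: [0.461, 0.0477, 0.1938]
tcp_rot: [-89.9, 0.0, 93.6]
wrist_force: [0.9, -1.2, -0.5]
opening: 0.0071
time: 22.88
ee_pos: [0.4334, -0.0784, 0.1156]
tcp_rot: [-90.1, -0.0, 79.0]
wrist_force: [-1.0, 0.3, -0.6]
opening: 0.0072
```

View pics/i1.png

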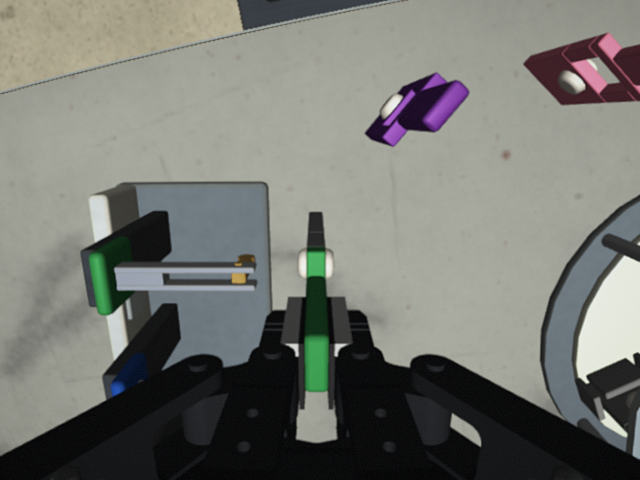

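View pics/i2.png

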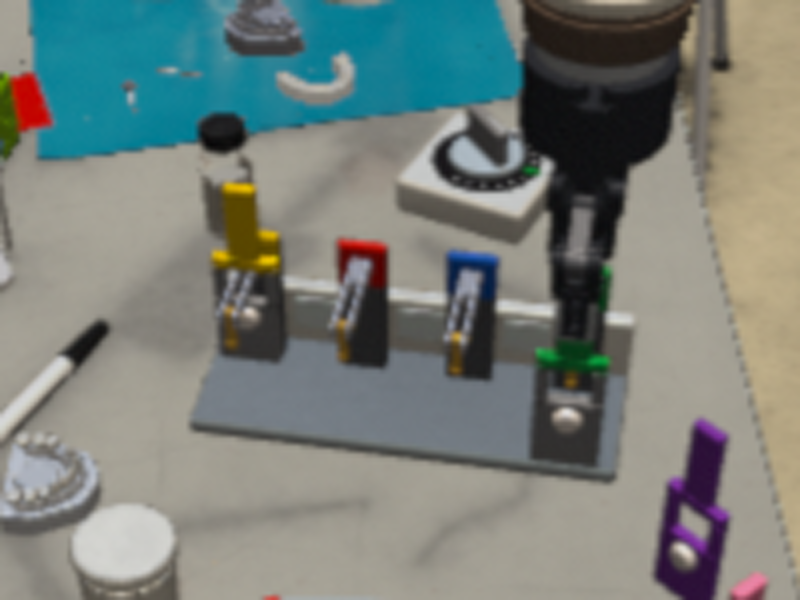

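Run:
```python
from rack import *
P=par('wrist');t=bot.get_obs()['ee_pos'];print(t,((t[:2]-o)@ex*1000).round(1),((t[:2]-o)@ey*1000).round(1))
for p in [(255,277),(117,277)]: print(p,rk(p,.105,P))
print('foot edge',rk((316,212),t[2]-.0665,P),'shoulder edge',rk((316,250),t[2]+.0135,P))
```

```text
[ 0.43330268 -0.07848483  0.11549269] -77.3 -203.8
(255, 277) (np.float64(-48.6), np.float64(-204.5))
(117, 277) (np.float64(18.0), np.float64(-204.3))
foot edge (np.float64(-77.4), np.float64(-224.1)) shoulder edge (np.float64(-77.4), np.float64(-225.2))
```

```bash
python3 -m jog '[{"rotation":[0,0,0],"travel":[0,0,-9],"jaw":-1},{"rotation":[0,0,0],"travel":[0,0,0],"jaw":-1},{"rotation":[0,0,0],"travel":[-3,-15,0],"jaw":-1},{"rotation":[0,0,0],"travel":[-3,-15,0],"jaw":-1},{"rotation":[0,0,0],"travel":[-3,-15,0],"jaw":-1},{"rotation":[0,0,0],"travel":[-3,-15,0],"jaw":-1},{"rotation":[0,0,0],"travel":[-2.5,-14,0],"jaw":-1},{"rotation":[0,0,0],"travel":[0,0,0],"jaw":-1}]'
python3 -m jog '[{"rotation":[0,0,0],"travel":[0,0,0],"jaw":-1},{"rotation":[0,0,0],"travel":[0,0,-6],"jaw":-1},{"rotation":[0,0,0],"travel":[0,0,0],"jaw":-1}]'
python3 - <<'E'
from h import *
im=bot.camera('wrist');cv2.imwrite('pics/j1.png',im[:,:,::-1])
im=bot.camera('side');crop('s',im,(230,130,430,280),4,'j2.png')
E
```

```text
time: 23.98
ee_pos: [0.418, -0.1542, 0.1058]
tcp_rot: [-90.0, 0.0, 78.8]
wrist_force: [-0.2, -0.2, -0.0]
opening: 0.0071
time: 24.35
ee_pos: [0.4183, -0.1528, 0.0996]
tcp_rot: [-90.0, -0.0, 78.9]
wrist_force: [-0.3, 0.1, 0.3]
opening: 0.0072
```

View pics/j2.png

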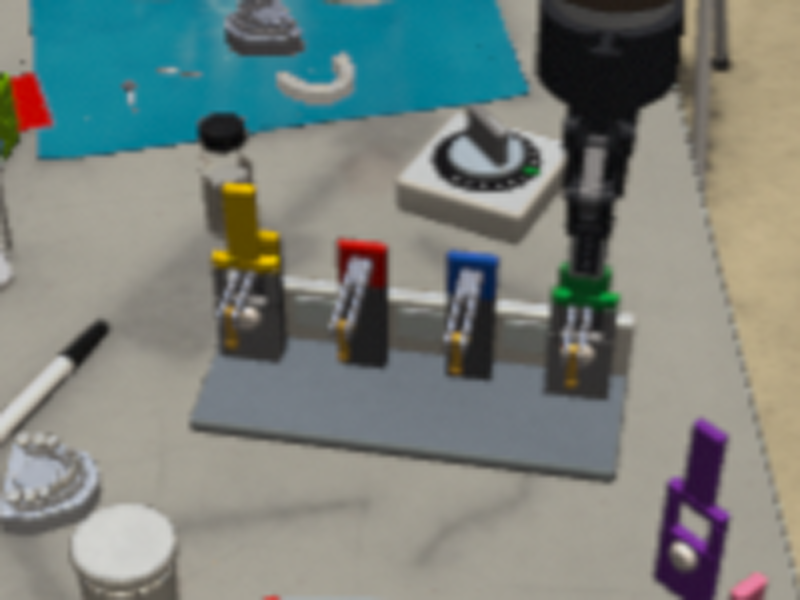

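```bash
python3 -m jog '[{"rotation":[0,0,0],"travel":[0,0,0],"jaw":-0.5},{"rotation":[0,0,0],"travel":[0,0,0],"jaw":-0.3},{"rotation":[0,0,0],"travel":[0,0,0],"jaw":-0.3},{"rotation":[0,0,0],"travel":[0,0,40],"jaw":-0.3},{"rotation":[0,0,0],"travel":[0,0,50],"jaw":0},{"rotation":[0,0,0],"travel":[0,0,50],"jaw":0},{"rotation":[0,0,10.6],"travel":[10,25,0],"jaw":0},{"rotation":[0,0,10.6],"travel":[17,40,0],"jaw":0}]'
python3 -m jog '[{"rotation":[0,0,10.6],"travel":[17,40,0],"jaw":0},{"rotation":[0,0,10.6],"travel":[17,40,0],"jaw":0},{"rotation":[0,0,10.6],"travel":[17,40,0],"jaw":0},{"rotation":[0,0,10.6],"travel":[17,40,0],"jaw":0},{"rotation":[0,0,10.6],"travel":[17,40,0],"jaw":0},{"rotation":[0,0,10.6],"travel":[17,40,0],"jaw":0},{"rotation":[0,0,10.6],"travel":[17,40,0],"jaw":0},{"rotation":[0,0,10.6],"travel":[5,7,0],"jaw":0}]'
python3 -m jog '[{"rotation":[0,0,10.6],"travel":[0,0,0],"jaw":0},{"rotation":[0,0,0.4],"travel":[0,0,0],"jaw":0},{"rotation":[0,0,0],"travel":[0,0,0],"jaw":0},{"rotation":[0,0,0],"travel":[0,0,0],"jaw":0}]'
python3 - <<'E'
from h import *
im=bot.camera('wrist');cv2.imwrite('pics/k1.png',im[:,:,::-1])
E
```

```text
time: 25.45
ee_pos: [0.4457, -0.0882, 0.2406]
tcp_rot: [-90.1, 0.0, 100.3]
wrist_force: [1.1, -0.6, 0.0]
opening: 0.0426
time: 26.45
ee_pos: [0.5697, 0.2012, 0.2387]
tcp_rot: [-90.0, -0.1, -174.6]
wrist_force: [0.7, -0.5, 0.6]
opening: 0.0425
time: 26.95
ee_pos: [0.5692, 0.1986, 0.24]
tcp_rot: [-90.0, 0.0, -164.3]
wrist_force: [0.3, 0.3, 0.9]
opening: 0.0426
```

View pics/k1.png

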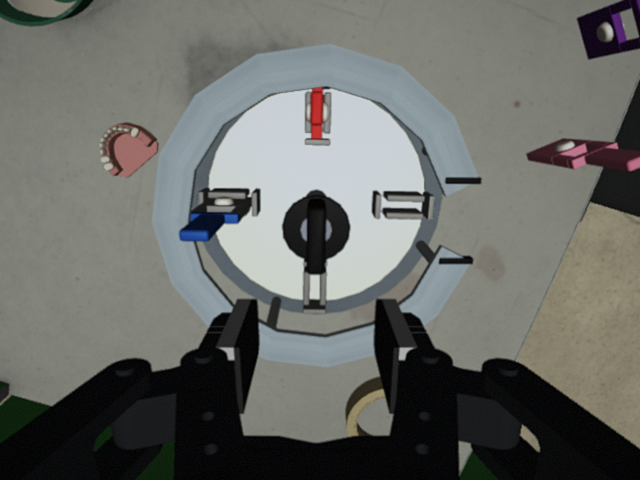

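```bash
python3 -m jog '[{"rotation":[0,0,0],"travel":[0,1,-45],"jaw":0},{"rotation":[0,0,0],"travel":[0,0,-45],"jaw":0},{"rotation":[0,0,0],"travel":[0,0,-40],"jaw":0},{"rotation":[0,0,0],"travel":[0,0,0],"jaw":-0.5},{"rotation":[0,0,0],"travel":[0,0,0],"jaw":-1},{"rotation":[0,0,0],"travel":[0,0,0],"jaw":-1},{"rotation":[0,0,0],"travel":[0,0,0],"jaw":-1},{"rotation":[0,0,0],"travel":[0,0,0],"jaw":-1}]'
python3 -m jog '[{"rotation":[0,0,-5],"travel":[0,0,0],"jaw":-1},{"rotation":[0,0,-10],"travel":[0,0,0],"jaw":-1},{"rotation":[0,0,-10],"travel":[0,0,0],"jaw":-1},{"rotation":[0,0,-10],"travel":[0,0,0],"jaw":-1},{"rotation":[0,0,-10],"travel":[0,0,0],"jaw":-1},{"rotation":[0,0,-10],"travel":[0,0,0],"jaw":-1},{"rotation":[0,0,-10],"travel":[0,0,0],"jaw":-1},{"rotation":[0,0,-10],"travel":[0,0,0],"jaw":-1}]'
python3 -m jog '[{"rotation":[0,0,-10],"travel":[0,0,0],"jaw":-1},{"rotation":[0,0,-5],"travel":[0,0,0],"jaw":-1},{"rotation":[0,0,0],"travel":[0,0,0],"jaw":-1},{"rotation":[0,0,0],"travel":[0,0,0],"jaw":-1},{"rotation":[0,0,0],"travel":[0,0,0],"jaw":-1}]'
python3 - <<'E'
from h import *
im=bot.camera('wrist');cv2.imwrite('pics/k2.png',im[:,:,::-1])
E
```

```text
time: 28.0
ee_pos: [0.5693, 0.1998, 0.1113]
tcp_rot: [-90.0, 0.0, -164.1]
wrist_force: [-4.9, -2.1, 0.9]
opening: 0.0102
time: 29.0
ee_pos: [0.5698, 0.1995, 0.1113]
tcp_rot: [-90.1, 0.1, 120.6]
wrist_force: [-2.5, -2.2, -0.8]
opening: 0.0105
time: 29.62
ee_pos: [0.5698, 0.1995, 0.1113]
tcp_rot: [-90.1, 0.0, 106.0]
wrist_force: [-3.6, -5.1, 2.9]
opening: 0.0106
```

View pics/k2.png

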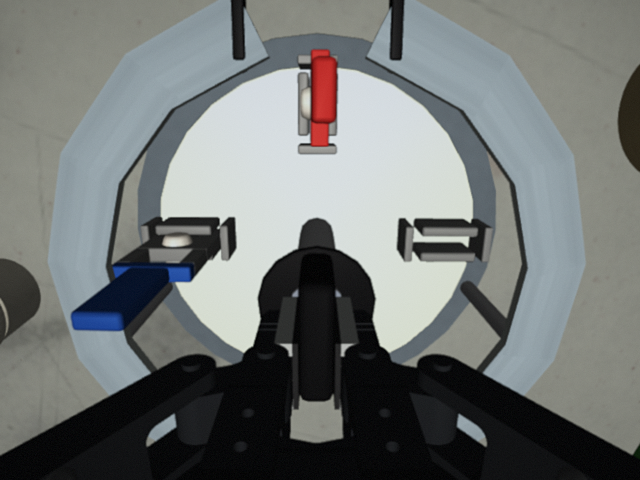

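```bash
python3 -m jog '[{"rotation":[0,0,0],"travel":[0,0,0],"jaw":-0.2},{"rotation":[0,0,0],"travel":[0,0,0],"jaw":0},{"rotation":[0,0,0],"travel":[0,0,40],"jaw":0},{"rotation":[0,0,0],"travel":[0,0,55],"jaw":0},{"rotation":[0,0,0],"travel":[-38,-10,0],"jaw":0},{"rotation":[0,0,0],"travel":[-39,-11,0],"jaw":0},{"rotation":[0,0,0],"travel":[0,0,0],"jaw":0},{"rotation":[0,0,0],"travel":[0,0,0],"jaw":0}]'
python3 - <<'E'
from h import *
im=bot.camera('wrist');crop('w',im,(150,120,450,345),2.66,'k3.png')
E
```

```text
time: 30.68
ee_pos: [0.4927, 0.1791, 0.2053]
tcp_rot: [-90.1, -0.0, 105.9]
wrist_force: [-0.3, -0.4, 0.4]
opening: 0.0427
```

View pics/k3.png

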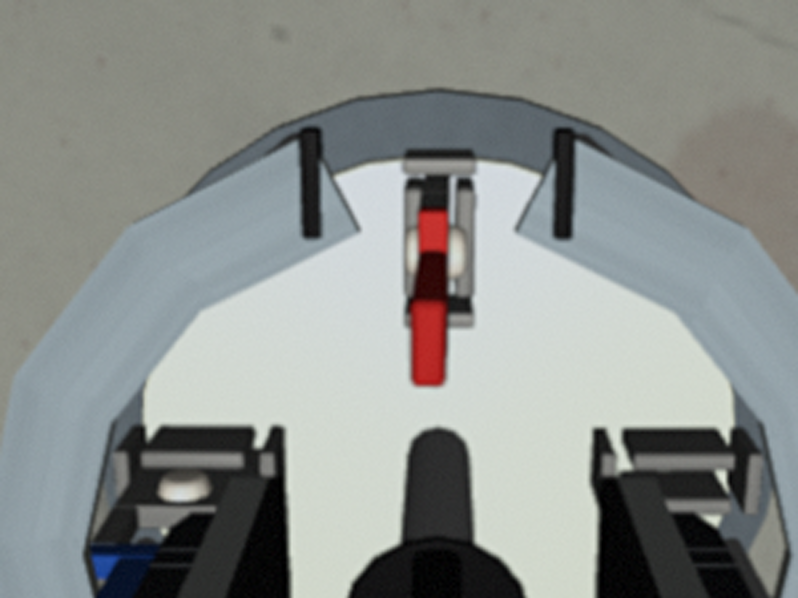

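```bash
python3 -m jog '[{"rotation":[0,0,0],"travel":[-0.5,0,-45],"jaw":0},{"rotation":[0,0,0],"travel":[0,0,-44],"jaw":0},{"rotation":[0,0,0],"travel":[0,0,-30],"jaw":0},{"rotation":[0,0,0],"travel":[0,0,0],"jaw":0},{"rotation":[0,0,0],"travel":[0,0,0],"jaw":-0.5},{"rotation":[0,0,0],"travel":[0,0,0],"jaw":-1},{"rotation":[0,0,0],"travel":[0,0,0],"jaw":-1},{"rotation":[0,0,0],"travel":[0,0,0],"jaw":-1}]'
python3 -m jog '[{"rotation":[0,0,0],"travel":[0,0,0],"jaw":-1},{"rotation":[0,0,0],"travel":[0,0,20],"jaw":-1},{"rotation":[0,0,0],"travel":[0,0,30],"jaw":-1},{"rotation":[0,0,0],"travel":[0,0,30],"jaw":-1},{"rotation":[0,0,0],"travel":[0,0,30],"jaw":-1},{"rotation":[0,0,0],"travel":[0,0,0],"jaw":-1}]'
python3 - <<'E'
from h import *
im=bot.camera('wrist');crop('w',im,(150,120,450,345),2.66,'k4.png')
im=bot.camera('side');crop('s',im,(230,180,430,380),3,'k5.png')
E
```

```text
time: 31.72
ee_pos: [0.4927, 0.1792, 0.0876]
tcp_rot: [-90.2, -0.0, 105.9]
wrist_force: [0.4, 0.4, 6.7]
opening: 0.0074
time: 32.48
ee_pos: [0.4927, 0.1792, 0.1985]
tcp_rot: [-90.2, -0.0, 105.9]
wrist_force: [0.2, 1.5, -1.8]
opening: 0.0071
```

View pics/k5.png

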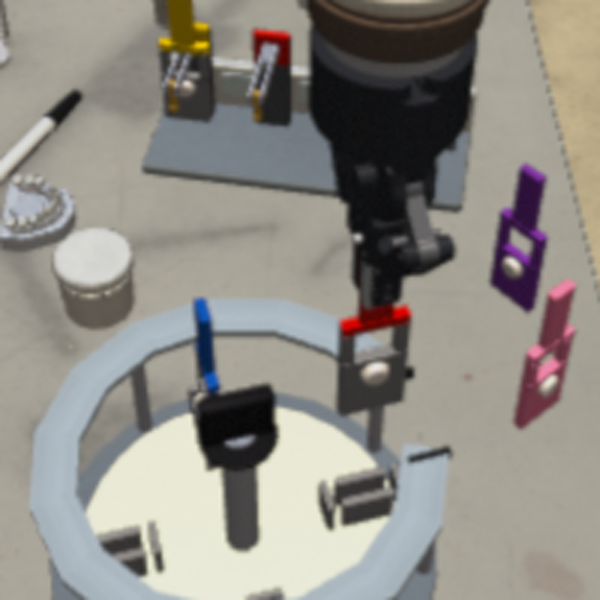

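```bash
python3 -m jog '[{"rotation":[0,0,0],"travel":[8,-30,0],"jaw":-1},{"rotation":[0,0,-5],"travel":[12,-45,0],"jaw":-1},{"rotation":[0,0,-5],"travel":[12,-45,0],"jaw":-1},{"rotation":[0,0,-5],"travel":[12,-45,0],"jaw":-1},{"rotation":[0,0,-5],"travel":[12,-45,-20],"jaw":-1},{"rotation":[0,0,-5],"travel":[12,-45,-30],"jaw":-1},{"rotation":[0,0,-2],"travel":[6,-29,-32],"jaw":-1},{"rotation":[0,0,0],"travel":[0,0,0],"jaw":-1}]'
python3 -m jog '[{"rotation":[0,0,0],"travel":[0,0,0],"jaw":-1},{"rotation":[0,0,0],"travel":[0,0,0],"jaw":-1},{"rotation":[0,0,0],"travel":[0,0,0],"jaw":-1}]'
python3 - <<'E'
from h import *
im=bot.camera('wrist');cv2.imwrite('pics/l1.png',im[:,:,::-1])
im=bot.camera('side');crop('s',im,(230,130,430,280),4,'l2.png')
E
```

```text
time: 33.58
ee_pos: [0.5636, -0.1065, 0.1095]
tcp_rot: [-89.6, 0.0, 78.7]
wrist_force: [-1.0, 0.8, -1.1]
opening: 0.007
time: 33.95
ee_pos: [0.5661, -0.1044, 0.1149]
tcp_rot: [-90.1, -0.0, 79.0]
wrist_force: [-0.1, -0.7, -0.1]
opening: 0.0071
```

View pics/l1.png

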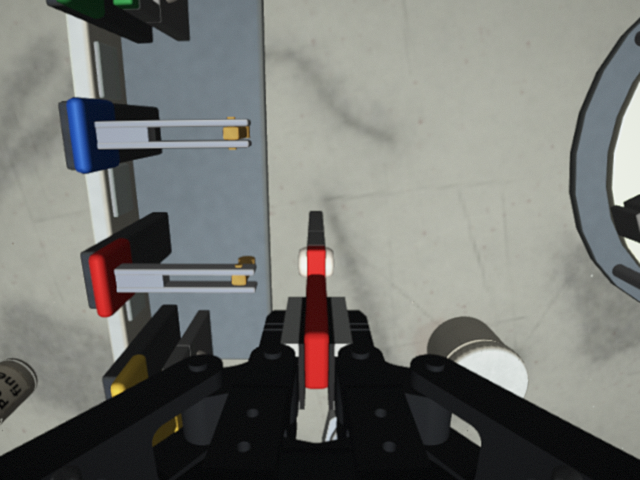

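View pics/l2.png

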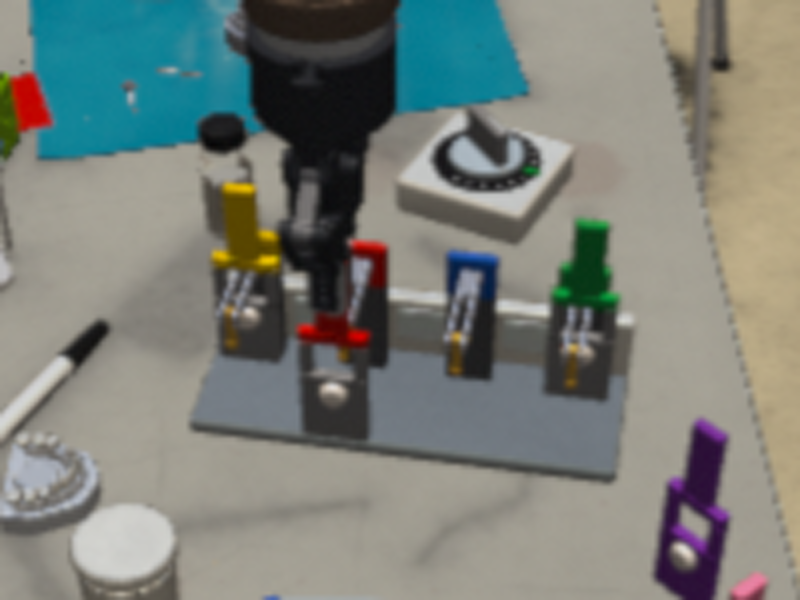

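Run:
```python
from rack import *
P=par('wrist');t=bot.get_obs()['ee_pos'];print(t,((t[:2]-o)@ex*1000).round(1),((t[:2]-o)@ey*1000).round(1))
for p in [(255,278),(117,278),(250,134),(97,135)]: print(p,rk(p,.105,P))
print('foot edge',rk((316,211),t[2]-.0665,P),'shoulder edge',rk((316,248),t[2]+.0125,P))
```

```text
[ 0.56599458 -0.1046749   0.11455423] -77.0 -68.6
(255, 278) (np.float64(-48.5), np.float64(-69.2))
(117, 278) (np.float64(17.8), np.float64(-69.0))
(250, 134) (np.float64(-48.9), np.float64(-134.9))
(97, 135) (np.float64(18.3), np.float64(-135.4))
foot edge (np.float64(-77.2), np.float64(-89.4)) shoulder edge (np.float64(-77.1), np.float64(-90.5))
```

```bash
python3 -m jog '[{"rotation":[0,0,0],"travel":[0.5,0,-7],"jaw":-1},{"rotation":[0,0,0],"travel":[0,0,0],"jaw":-1},{"rotation":[0,0,0],"travel":[-3,-15,0],"jaw":-1},{"rotation":[0,0,0],"travel":[-3,-15,0],"jaw":-1},{"rotation":[0,0,0],"travel":[-3,-15,0],"jaw":-1},{"rotation":[0,0,0],"travel":[-3,-15,0],"jaw":-1},{"rotation":[0,0,0],"travel":[-2.5,-14,0],"jaw":-1},{"rotation":[0,0,0],"travel":[0,0,0],"jaw":-1}]'
python3 -m jog '[{"rotation":[0,0,0],"travel":[0,0,0],"jaw":-1},{"rotation":[0,0,0],"travel":[0,0,-6],"jaw":-1},{"rotation":[0,0,0],"travel":[0,0,0],"jaw":-1}]'
python3 - <<'E'
from h import *
im=bot.camera('side');crop('s',im,(230,130,430,280),4,'m2.png')
E
```

```text
time: 35.05
ee_pos: [0.5514, -0.1804, 0.1068]
tcp_rot: [-90.0, 0.0, 78.8]
wrist_force: [0.4, 0.1, -0.9]
opening: 0.0068
time: 35.42
ee_pos: [0.5518, -0.1787, 0.1007]
tcp_rot: [-90.0, -0.0, 78.9]
wrist_force: [-0.2, 0.6, 0.5]
opening: 0.0069
```

View pics/m2.png

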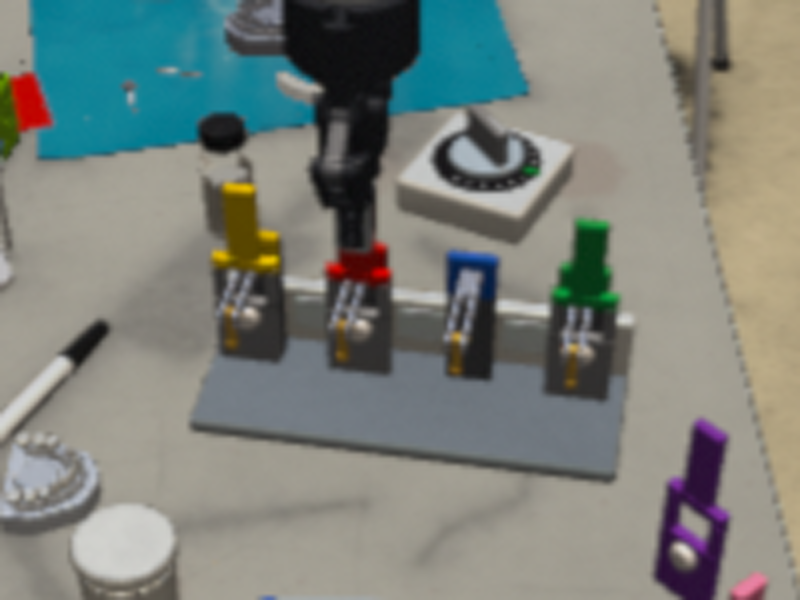

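```bash
python3 -m jog '[{"rotation":[0,0,0],"travel":[0,0,0],"jaw":-0.5},{"rotation":[0,0,0],"travel":[0,0,0],"jaw":-0.3},{"rotation":[0,0,0],"travel":[0,0,0],"jaw":-0.3},{"rotation":[0,0,0],"travel":[0,0,40],"jaw":-0.3},{"rotation":[0,0,0],"travel":[0,0,50],"jaw":0},{"rotation":[0,0,0],"travel":[0,0,50],"jaw":0},{"rotation":[0,0,4],"travel":[2,37,0],"jaw":0},{"rotation":[0,0,5],"travel":[3,57,0],"jaw":0}]'
python3 -m jog '[{"rotation":[0,0,5],"travel":[3,57,0],"jaw":0},{"rotation":[0,0,5],"travel":[3,57,0],"jaw":0},{"rotation":[0,0,5],"travel":[3,57,0],"jaw":0},{"rotation":[0,0,3],"travel":[3,57,0],"jaw":0},{"rotation":[0,0,0],"travel":[1,55,0],"jaw":0},{"rotation":[0,0,0],"travel":[0,0,0],"jaw":0},{"rotation":[0,0,0],"travel":[0,0,0],"jaw":0},{"rotation":[0,0,0],"travel":[0,0,0],"jaw":0}]'
python3 - <<'E'
from h import *
im=bot.camera('wrist');cv2.imwrite('pics/n1.png',im[:,:,::-1])
E
```

```text
time: 36.48
ee_pos: [0.5571, -0.0853, 0.2413]
tcp_rot: [-90.1, 0.0, 87.9]
wrist_force: [0.6, 0.4, -0.2]
opening: 0.0432
time: 37.48
ee_pos: [0.5699, 0.1966, 0.2411]
tcp_rot: [-90.0, 0.0, 105.8]
wrist_force: [0.5, 0.1, -0.3]
opening: 0.043
```

View pics/n1.png

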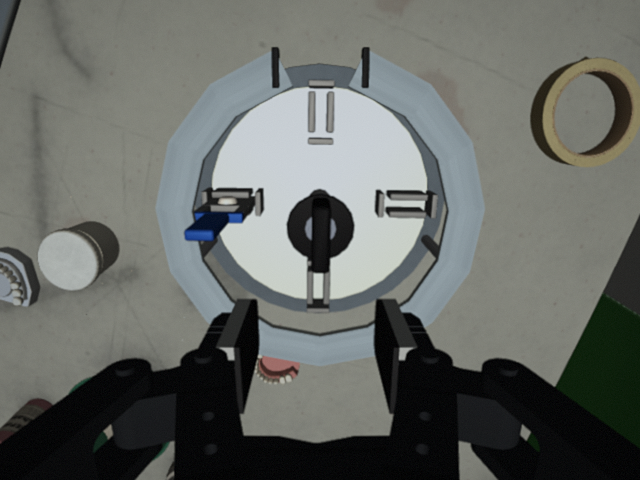

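```bash
python3 -m jog '[{"rotation":[0,0,0],"travel":[-0.5,3,-45],"jaw":0},{"rotation":[0,0,0],"travel":[0,0,-45],"jaw":0},{"rotation":[0,0,0],"travel":[0,0,-40],"jaw":0},{"rotation":[0,0,0],"travel":[0,0,0],"jaw":-0.5},{"rotation":[0,0,0],"travel":[0,0,0],"jaw":-1},{"rotation":[0,0,0],"travel":[0,0,0],"jaw":-1},{"rotation":[0,0,0],"travel":[0,0,0],"jaw":-1},{"rotation":[0,0,0],"travel":[0,0,0],"jaw":-1}]'
python3 -m jog '[{"rotation":[0,0,-5],"travel":[0,0,0],"jaw":-1},{"rotation":[0,0,-10],"travel":[0,0,0],"jaw":-1},{"rotation":[0,0,-10],"travel":[0,0,0],"jaw":-1},{"rotation":[0,0,-10],"travel":[0,0,0],"jaw":-1},{"rotation":[0,0,-10],"travel":[0,0,0],"jaw":-1},{"rotation":[0,0,-10],"travel":[0,0,0],"jaw":-1},{"rotation":[0,0,-10],"travel":[0,0,0],"jaw":-1},{"rotation":[0,0,-10],"travel":[0,0,0],"jaw":-1}]'
python3 -m jog '[{"rotation":[0,0,-10],"travel":[0,0,0],"jaw":-1},{"rotation":[0,0,-5],"travel":[0,0,0],"jaw":-1},{"rotation":[0,0,0],"travel":[0,0,0],"jaw":-1},{"rotation":[0,0,0],"travel":[0,0,0],"jaw":-1},{"rotation":[0,0,0],"travel":[0,0,0],"jaw":-1}]'
python3 - <<'E'
from h import *
im=bot.camera('wrist');cv2.imwrite('pics/n2.png',im[:,:,::-1])
E
```

```text
time: 38.52
ee_pos: [0.5696, 0.1995, 0.1124]
tcp_rot: [-90.0, 0.1, 105.8]
wrist_force: [-0.5, -5.9, -5.9]
opening: 0.0105
time: 39.52
ee_pos: [0.5696, 0.1991, 0.1124]
tcp_rot: [-90.1, 0.0, 30.5]
wrist_force: [-2.7, -9.3, -6.7]
opening: 0.0104
time: 40.15
ee_pos: [0.5695, 0.199, 0.1124]
tcp_rot: [-90.1, 0.0, 15.8]
wrist_force: [-2.1, -8.1, -5.0]
opening: 0.0103
```

View pics/n2.png

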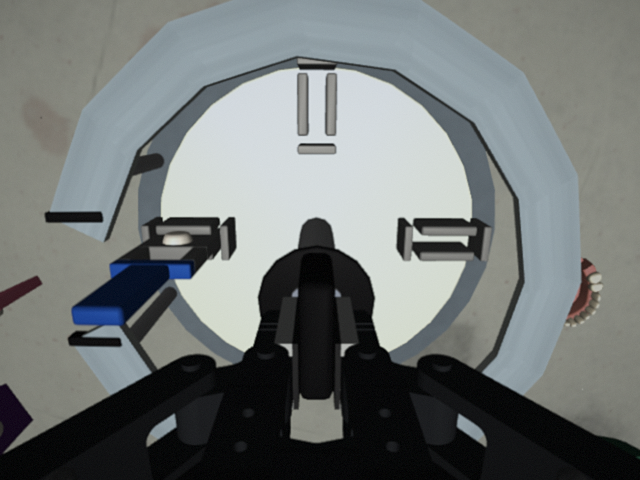

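```bash
python3 -m jog '[{"rotation":[0,0,0],"travel":[0,0,0],"jaw":-0.2},{"rotation":[0,0,0],"travel":[0,0,0],"jaw":0},{"rotation":[0,0,0],"travel":[0,0,40],"jaw":0},{"rotation":[0,0,10],"travel":[0,0,50],"jaw":0},{"rotation":[0,0,10.6],"travel":[0,0,40],"jaw":0},{"rotation":[0,0,10.6],"travel":[-20,-6,0],"jaw":0},{"rotation":[0,0,10.6],"travel":[-20,-6,0],"jaw":0},{"rotation":[0,0,10.6],"travel":[-20,-5,0],"jaw":0}]'
python3 -m jog '[{"rotation":[0,0,10.6],"travel":[-17,-3,0],"jaw":0},{"rotation":[0,0,10.6],"travel":[0,0,0],"jaw":0},{"rotation":[0,0,10.6],"travel":[0,0,-20],"jaw":0},{"rotation":[0,0,5.8],"travel":[0,0,-20],"jaw":0},{"rotation":[0,0,0],"travel":[0,0,0],"jaw":0},{"rotation":[0,0,0],"travel":[0,0,0],"jaw":0},{"rotation":[0,0,0],"travel":[0,0,0],"jaw":0}]'
python3 - <<'E'
from h import *
im=bot.camera('wrist');crop('w',im,(150,120,450,345),2.66,'n3.png')
E
```

```text
time: 41.2
ee_pos: [0.5089, 0.1839, 0.2422]
tcp_rot: [-90.1, -0.1, 68.7]
wrist_force: [-0.4, 0.0, 0.3]
opening: 0.0428
time: 42.08
ee_pos: [0.4926, 0.181, 0.2021]
tcp_rot: [-90.1, -0.0, 105.8]
wrist_force: [-0.6, 0.5, 0.4]
opening: 0.0424
```

View pics/n3.png

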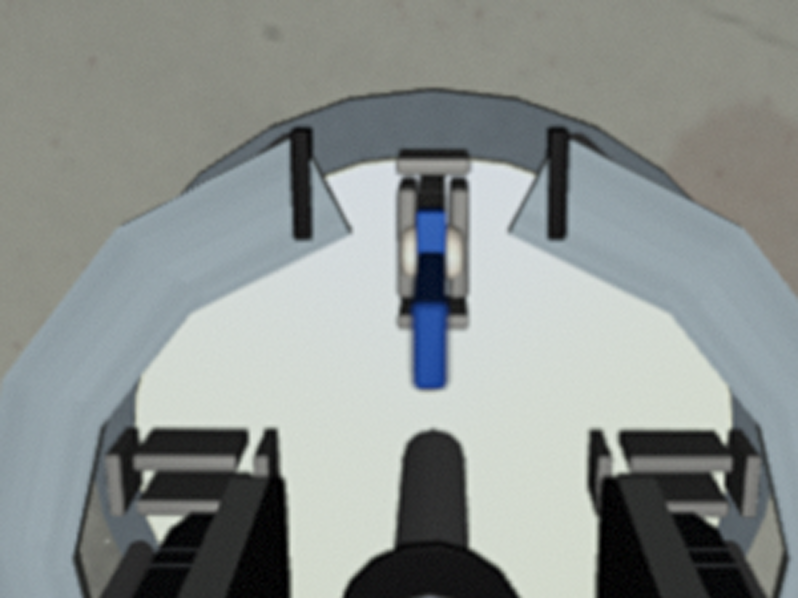

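Blue stands upright at the gate, at crop (432,300). I need to shift -2 mm in y, then descend.

```bash
python3 -m jog '[{"rotation":[0,0,0],"travel":[-0.5,-2,-45],"jaw":0},{"rotation":[0,0,0],"travel":[0,0,-44],"jaw":0},{"rotation":[0,0,0],"travel":[0,0,-27],"jaw":0},{"rotation":[0,0,0],"travel":[0,0,0],"jaw":0},{"rotation":[0,0,0],"travel":[0,0,0],"jaw":-0.5},{"rotation":[0,0,0],"travel":[0,0,0],"jaw":-1},{"rotation":[0,0,0],"travel":[0,0,0],"jaw":-1},{"rotation":[0,0,0],"travel":[0,0,0],"jaw":-1}]'
python3 -m jog '[{"rotation":[0,0,0],"travel":[0,0,0],"jaw":-1},{"rotation":[0,0,0],"travel":[0,0,20],"jaw":-1},{"rotation":[0,0,0],"travel":[0,0,30],"jaw":-1},{"rotation":[0,0,0],"travel":[0,0,30],"jaw":-1},{"rotation":[0,0,0],"travel":[0,0,30],"jaw":-1},{"rotation":[0,0,0],"travel":[0,0,0],"jaw":-1}]'
python3 - <<'E'
from h import *
im=bot.camera('side');crop('s',im,(230,130,430,380),2.4,'n5.png')
E
```

```text
time: 43.12
ee_pos: [0.4927, 0.1792, 0.0867]
tcp_rot: [-90.2, -0.0, 105.9]
wrist_force: [-0.0, 0.4, 6.8]
opening: 0.0073
time: 43.88
ee_pos: [0.4928, 0.1792, 0.1977]
tcp_rot: [-90.3, -0.0, 105.9]
wrist_force: [0.2, 0.3, -1.9]
opening: 0.0069
```

View pics/n5.png

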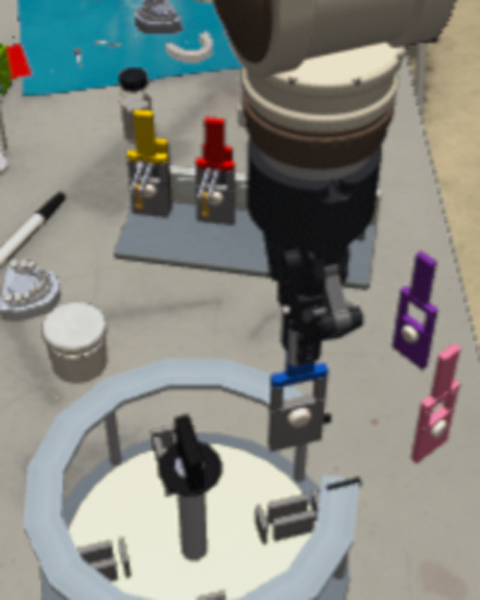

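```bash
python3 -m jog '[{"rotation":[0,0,0],"travel":[1,-27,0],"jaw":-1},{"rotation":[0,0,-5],"travel":[1,-45,0],"jaw":-1},{"rotation":[0,0,-5],"travel":[1,-45,0],"jaw":-1},{"rotation":[0,0,-5],"travel":[1,-45,0],"jaw":-1},{"rotation":[0,0,-5],"travel":[1,-45,-20],"jaw":-1},{"rotation":[0,0,-5],"travel":[1,-40,-30],"jaw":-1},{"rotation":[0,0,-2],"travel":[2,-24,-32],"jaw":-1},{"rotation":[0,0,0],"travel":[0,0,0],"jaw":-1}]'
python3 -m jog '[{"rotation":[0,0,0],"travel":[0,0,0],"jaw":-1},{"rotation":[0,0,0],"travel":[0,0,0],"jaw":-1},{"rotation":[0,0,0],"travel":[0,0,0],"jaw":-1}]'
python3 - <<'E'
from h import *
im=bot.camera('wrist');cv2.imwrite('pics/o1.png',im[:,:,::-1])
im=bot.camera('side');crop('s',im,(230,130,430,280),4,'o2.png')
E
```

```text
time: 44.92
ee_pos: [0.4976, -0.0931, 0.1093]
tcp_rot: [-89.7, 0.0, 78.8]
wrist_force: [0.1, 0.7, -1.4]
opening: 0.0073
time: 45.3
ee_pos: [0.5002, -0.0916, 0.1138]
tcp_rot: [-90.1, -0.0, 79.0]
wrist_force: [0.4, 0.0, -1.4]
opening: 0.007
```

View pics/o1.png

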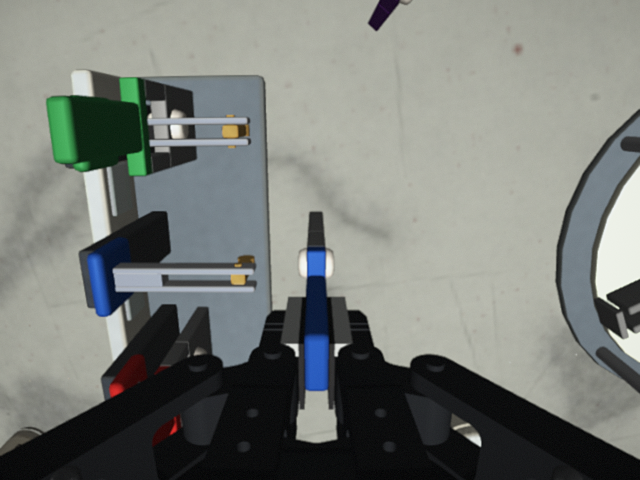

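View pics/o2.png

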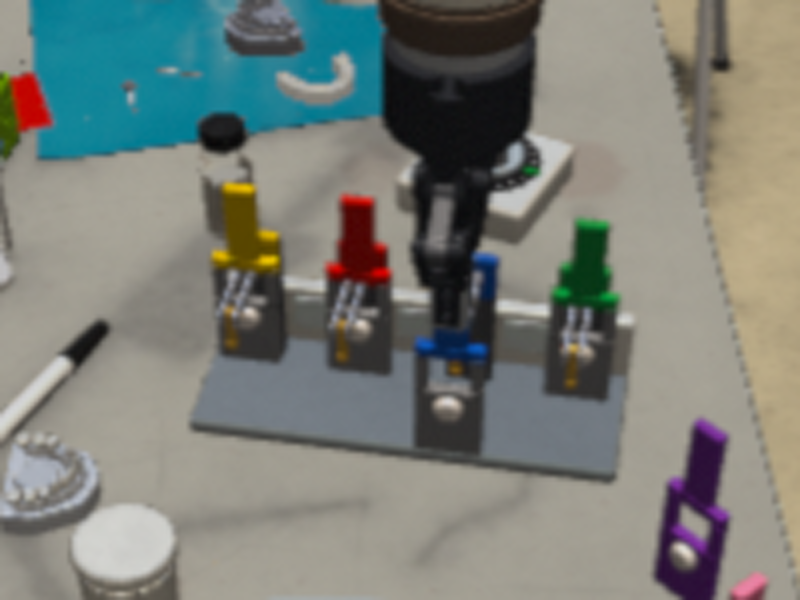

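```bash
python3 -m jog '[{"rotation":[0,0,0],"travel":[0.5,0,-7],"jaw":-1},{"rotation":[0,0,0],"travel":[0,0,0],"jaw":-1},{"rotation":[0,0,0],"travel":[-3,-15,0],"jaw":-1},{"rotation":[0,0,0],"travel":[-3,-15,0],"jaw":-1},{"rotation":[0,0,0],"travel":[-3,-15,0],"jaw":-1},{"rotation":[0,0,0],"travel":[-3,-15,0],"jaw":-1},{"rotation":[0,0,0],"travel":[-2.5,-14,0],"jaw":-1},{"rotation":[0,0,0],"travel":[0,0,0],"jaw":-1}]'
python3 -m jog '[{"rotation":[0,0,0],"travel":[0,0,0],"jaw":-1},{"rotation":[0,0,0],"travel":[0,0,-6],"jaw":-1},{"rotation":[0,0,0],"travel":[0,0,0],"jaw":-1}]'
python3 - <<'E'
from h import *
im=bot.camera('side');crop('s',im,(230,130,430,280),4,'p2.png')
E
```

```text
time: 46.4
ee_pos: [0.4855, -0.1672, 0.1058]
tcp_rot: [-90.0, 0.0, 78.8]
wrist_force: [0.6, -0.4, -0.3]
opening: 0.0071
time: 46.78
ee_pos: [0.4859, -0.1658, 0.0998]
tcp_rot: [-90.0, 0.0, 78.9]
wrist_force: [0.5, -0.1, 1.3]
opening: 0.0074
```

View pics/p2.png

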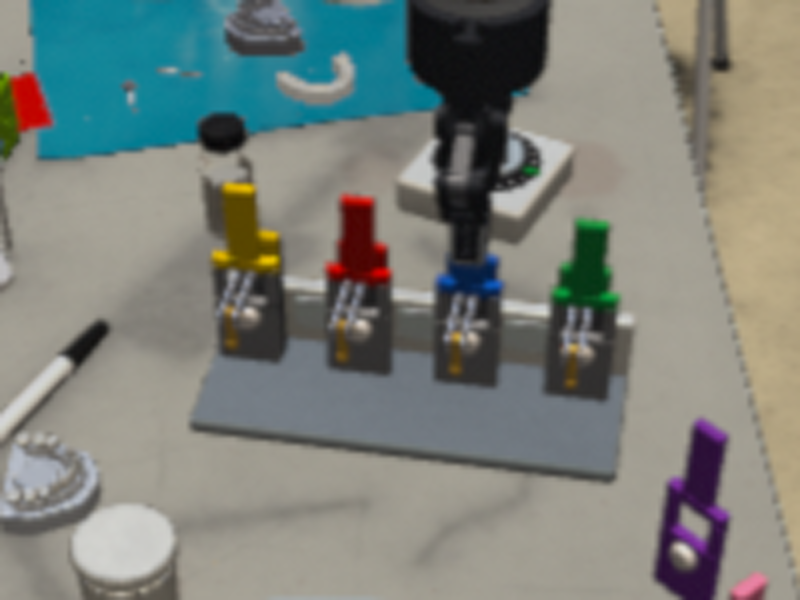

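```bash
python3 -m jog '[{"rotation":[0,0,0],"travel":[0,0,0],"jaw":-0.5},{"rotation":[0,0,0],"travel":[0,0,0],"jaw":-0.3},{"rotation":[0,0,0],"travel":[0,0,0],"jaw":-0.3},{"rotation":[0,0,0],"travel":[0,0,40],"jaw":-0.3},{"rotation":[0,0,0],"travel":[0,0,50],"jaw":0},{"rotation":[0,0,0],"travel":[0,0,40],"jaw":0},{"rotation":[0,0,0],"travel":[-4,-30,0],"jaw":0},{"rotation":[0,0,0],"travel":[-5,-50,0],"jaw":0}]'
python3 -m jog '[{"rotation":[0,0,0],"travel":[-5,-50,0],"jaw":0},{"rotation":[0,0,0],"travel":[-5,-50,0],"jaw":0},{"rotation":[0,0,0],"travel":[-5,-50,0],"jaw":0},{"rotation":[0,0,0],"travel":[-5,-11,0],"jaw":0},{"rotation":[0,0,0],"travel":[0,0,0],"jaw":0},{"rotation":[0,0,0],"travel":[0,0,0],"jaw":0},{"rotation":[0,0,0],"travel":[0,0,0],"jaw":0},{"rotation":[0,0,0],"travel":[0,0,0],"jaw":0}]'
python3 - <<'E'
from h import *
im=bot.camera('wrist');cv2.imwrite('pics/q1.png',im[:,:,::-1])
im=bot.camera('side');crop('s',im,(230,80,430,280),3.5,'q2.png')
E
```

```text
time: 47.82
ee_pos: [0.4772, -0.2464, 0.2308]
tcp_rot: [-90.1, 0.0, 79.0]
wrist_force: [2.1, -0.4, -0.3]
opening: 0.0428
time: 48.82
ee_pos: [0.457, -0.4064, 0.2302]
tcp_rot: [-90.0, 0.0, 79.0]
wrist_force: [-1.2, -0.3, 0.4]
opening: 0.0427
```

View pics/q1.png

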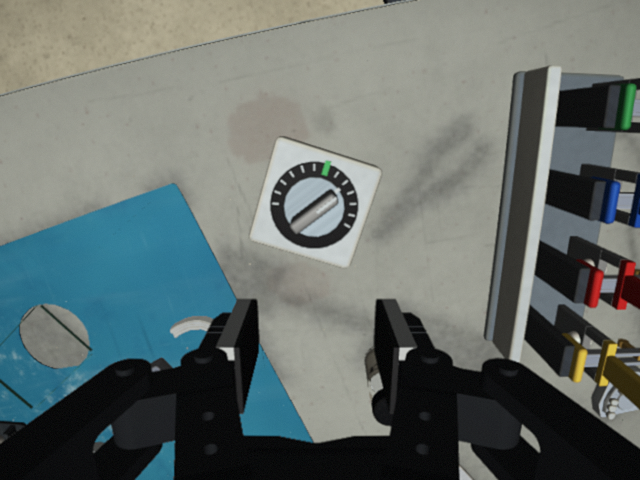

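View pics/q2.png

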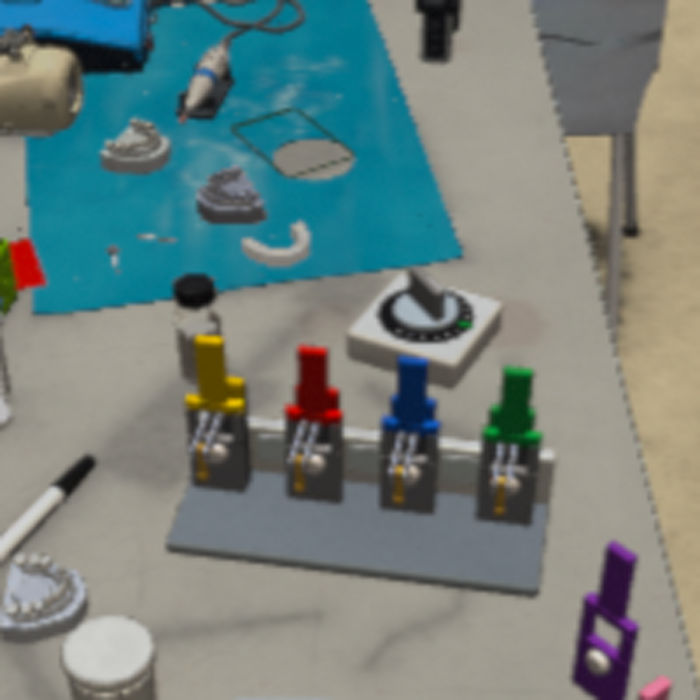

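All four are hung, with the flap in front of each eye at crop (203,460), (297,465), (398,478) and (500,495). Next I'll crop in on the dial, which is around (315,205) in the wrist picture.

Run:
```python
from h import *
im=bot.camera('wrist');crop('w',im,(245,130,390,275),4.1,'q3.png')
```

```text
(no output)
```

View pics/q3.png

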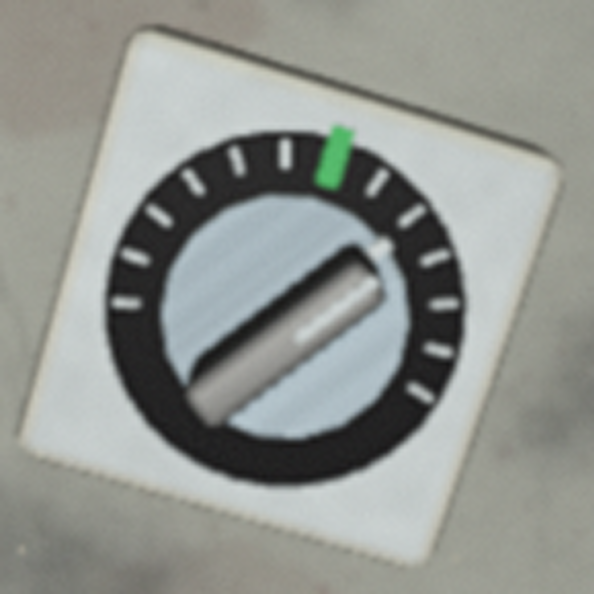

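Run:
```python
from h import *
P=par('wrist');C=lambda p:np.array(p)/4.1+[245,130]
im=0
W=lambda p,z:onz('w',C(p),z,P)[:2]
c=W((286,309),.032);print('disc centre',c)
box=np.mean([W(p,.03) for p in [(150,30),(558,165),(425,563),(25,440)]],0);print('box c',box)
g1,g2=W((341,130),.031),W((328,187),.031);nub=W((380,246),.033)
bar=[W((215,390+5),.067),W((372,280),.067)]
sa,sb=W((297,340),.067),W((378,288),.067)
ang=lambda v:np.degrees(np.arctan2(v[1],v[0]))
print('green',ang((g1+g2)/2-c),ang(g1-g2),'nub',ang(nub-c),'stripe',ang(sb-sa))
# bar top face corners
q=[W(p,.067) for p in [(190,395),(215,428),(384,298),(362,262)]]
print('bar',np.mean(q,0),ang(q[3]-q[0]),ang(q[2]-q[1]))
```

```text
disc centre [ 0.45774854 -0.40797922]
box c [ 0.45764885 -0.40717694]
green 151.15415598770323 156.3172352244425 nub 113.49145888567806 stripe 112.13714914217879
bar [ 0.45865718 -0.40788634] 117.04956252391139 117.13590427210862
```

Run:
```python
from h import *
P=par('wrist');C=lambda p:np.array(p)/4.1+[245,130]
W=lambda p,z:onz('w',C(p),z,P)[:2]
ang=lambda v:np.degrees(np.arctan2(v[1],v[0]))
a,b,c,d=[W(p,.03) for p in [(140,27),(562,165),(425,565),(20,440)]]
print(ang(a-d),ang(b-c),ang(a-b),ang(d-c),[np.hypot(*v)for v in(a-d,b-c,a-b,d-c)])
ce=(a+b+c+d)/4;print(ce,ang((W((341,130),.031)+W((328,187),.031))/2-ce))
print(bot.get_obs()['ee_pos'],bot.get_obs()['q'])
```

```text
151.04743853649015 152.01554948085365 -118.87991855029159 -119.07851312981836 [np.float64(0.09532076660067623), np.float64(0.09566795939435127), np.float64(0.09520219850094627), np.float64(0.09681875405919792)]
[ 0.45749963 -0.40774965] 151.29063819111335
[ 0.45688525 -0.40688086  0.23004765] [-4.16871820e+01  1.47921954e+01  2.48978403e+01  1.00090413e+02
  7.71420765e-04 -3.06118062e+01]
```

```bash
python3 -m jog '[{"rotation":[0,0,-10],"travel":[0.5,-0.5,0],"jaw":0},{"rotation":[0,0,-10],"travel":[0.5,-0.5,-20],"jaw":0},{"rotation":[0,0,-10],"travel":[0,0,-30],"jaw":0},{"rotation":[0,0,-10],"travel":[0,0,-30],"jaw":0},{"rotation":[0,0,-10],"travel":[0,0,-30],"jaw":0},{"rotation":[0,0,-4],"travel":[0,0,-20],"jaw":0},{"rotation":[0,0,0],"travel":[0,0,0],"jaw":0},{"rotation":[0,0,0],"travel":[0,0,0],"jaw":0}]'
python3 - <<'E'
from h import *
im=bot.camera('wrist');cv2.imwrite('pics/r1.png',im[:,:,::-1])
E
```

```text
time: 49.98
ee_pos: [0.458, -0.4084, 0.101]
tcp_rot: [-90.1, -0.0, 25.0]
wrist_force: [0.1, 0.2, 0.4]
opening: 0.0427
```

View pics/r1.png

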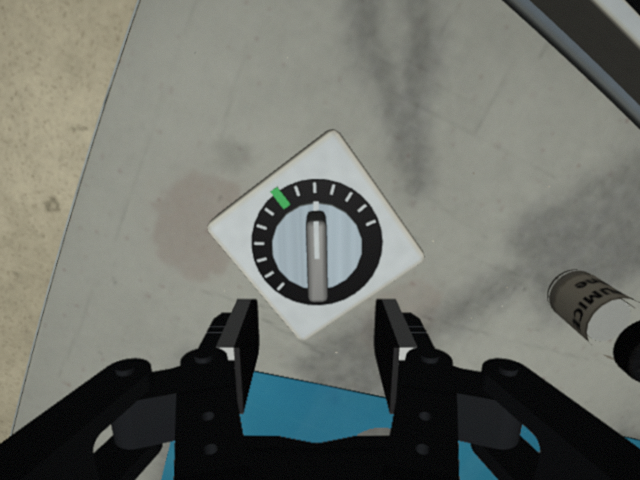

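```bash
python3 -m jog '[{"rotation":[0,0,0],"travel":[0,0,-40],"jaw":0},{"rotation":[0,0,0],"travel":[0,0,-30],"jaw":0},{"rotation":[0,0,0],"travel":[0,0,-10],"jaw":0},{"rotation":[0,0,0],"travel":[0,0,-6],"jaw":0},{"rotation":[0,0,0],"travel":[0,0,0],"jaw":0}]'
python3 -m jog '[{"rotation":[0,0,0],"travel":[0,0,0],"jaw":-0.5},{"rotation":[0,0,0],"travel":[0,0,0],"jaw":-1},{"rotation":[0,0,0],"travel":[0,0,0],"jaw":-1},{"rotation":[0,0,0],"travel":[0,0,0],"jaw":-1},{"rotation":[0,0,0],"travel":[0,0,0],"jaw":-1}]'
python3 - <<'E'
from h import *
im=bot.camera('wrist');cv2.imwrite('pics/r2.png',im[:,:,::-1])
E
```

```text
time: 50.65
ee_pos: [0.4581, -0.4086, 0.0149]
tcp_rot: [-90.1, -0.0, 24.9]
wrist_force: [-0.0, -0.4, -0.1]
opening: 0.0428
time: 51.28
ee_pos: [0.4584, -0.4085, 0.015]
tcp_rot: [-90.1, -0.1, 24.9]
wrist_force: [1.6, 0.7, 5.4]
opening: 0.0097
```

View pics/r2.png

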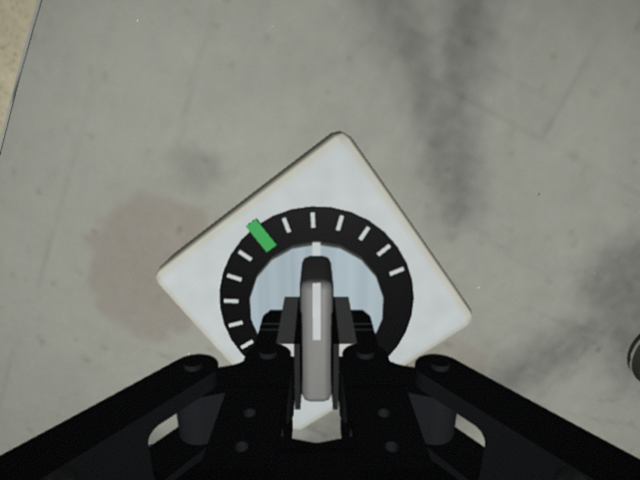

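Gripped, opening 9.7 mm. I'll turn +36.5°, to about 151.4°.

```bash
python3 -m jog '[{"rotation":[0,0,6],"travel":[0,0,0],"jaw":-1},{"rotation":[0,0,10],"travel":[0,0,0],"jaw":-1},{"rotation":[0,0,10],"travel":[0,0,0],"jaw":-1},{"rotation":[0,0,10.5],"travel":[0,0,0],"jaw":-1},{"rotation":[0,0,0],"travel":[0,0,0],"jaw":-1},{"rotation":[0,0,0],"travel":[0,0,0],"jaw":-1},{"rotation":[0,0,0],"travel":[0,0,0],"jaw":-1}]'
python3 - <<'E'
from h import *
im=bot.camera('wrist');crop('w',im,(140,120,480,400),2.3,'r3.png')
E
```

```text
time: 52.2
ee_pos: [0.4581, -0.4088, 0.015]
tcp_rot: [-90.1, 0.0, 61.4]
wrist_force: [-0.0, -0.1, 5.6]
opening: 0.0095
```

View pics/r3.png

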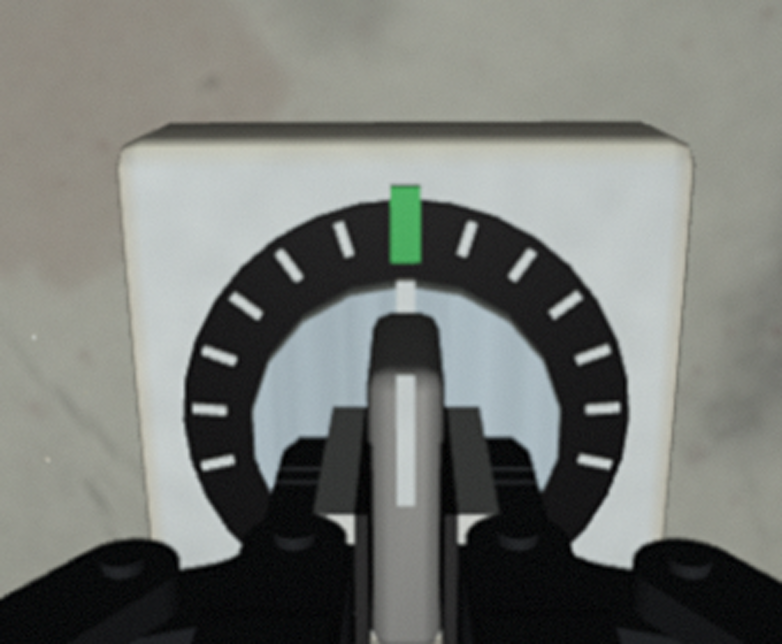

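Perfectly aligned: the pointer nub is at crop x=405 and the green mark at x=405. Release, retreat straight up and check everything.

```bash
python3 -m jog '[{"rotation":[0,0,0],"travel":[0,0,0],"jaw":-0.3},{"rotation":[0,0,0],"travel":[0,0,0],"jaw":-0.2},{"rotation":[0,0,0],"travel":[0,0,0],"jaw":-0.2},{"rotation":[0,0,0],"travel":[0,0,30],"jaw":-0.2},{"rotation":[0,0,0],"travel":[0,0,50],"jaw":-0.2},{"rotation":[0,0,0],"travel":[0,0,60],"jaw":0},{"rotation":[0,0,0],"travel":[0,0,60],"jaw":0},{"rotation":[0,0,0],"travel":[0,0,0],"jaw":0}]'
python3 -m jog '[{"rotation":[0,0,0],"travel":[0,0,0],"jaw":0},{"rotation":[0,0,0],"travel":[0,0,0],"jaw":0},{"rotation":[0,0,0],"travel":[0,0,0],"jaw":0}]'
python3 - <<'E'
from h import *
im=bot.camera('wrist');cv2.imwrite('pics/s1.png',im[:,:,::-1])
im=bot.camera('side');cv2.imwrite('pics/s2.png',im[:,:,::-1]);crop('s',im,(260,140,420,260),5,'s3.png')
E
```

```text
time: 53.25
ee_pos: [0.459, -0.4093, 0.2196]
tcp_rot: [-90.5, 0.1, 61.4]
wrist_force: [0.2, -1.1, -0.1]
opening: 0.0424
time: 53.62
ee_pos: [0.4574, -0.4079, 0.2125]
tcp_rot: [-89.9, -0.0, 61.4]
wrist_force: [-0.4, -0.1, 0.3]
opening: 0.0428
```

View pics/s1.png

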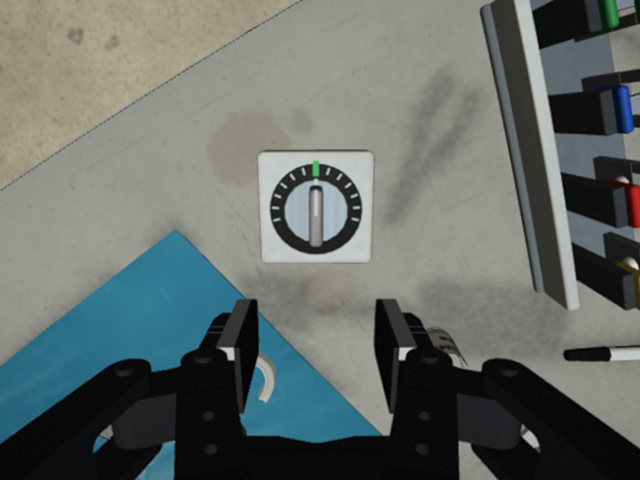

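View pics/s2.png

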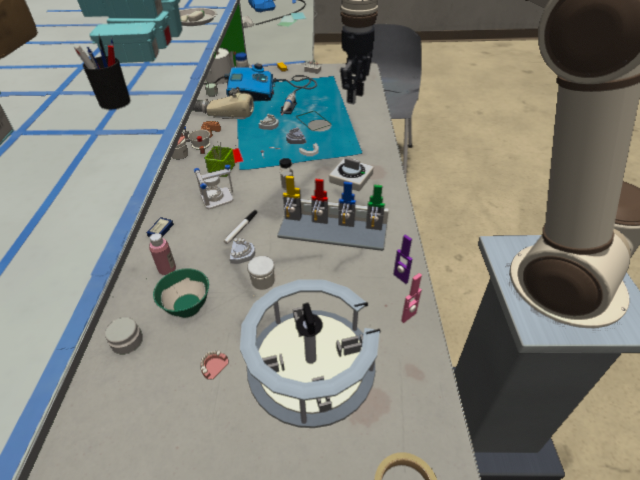

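View pics/s3.png

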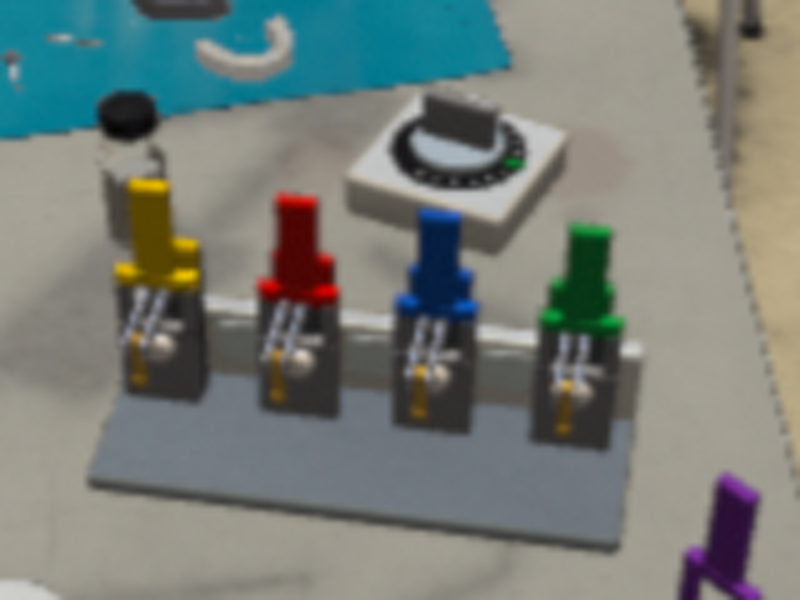

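```bash
python3 -c "
from workcell import bot
print(bot.job_done())"
```

```text
the job is handed in; nothing more can be done
None
```

The job is handed in: all four carriers hang on the pegs of their own colour, and the dial was turned to the green mark only after they were all latched. It took about 54 s of the 210 s allowed.

- **Carriers:** I hung them in the order yellow, green, red, blue, turning the carousel by its centre bar for the last three. The last side picture shows the brass flap hanging down in front of every eye, and the carousel empty.
- **Dial:** I turned it about +36.5°. The wrist pictures before and after release show the pointer in line with the green mark.
- **Bystanders:** the pot, the cast and the jar look unmoved. The gripper was open and about 0.2 m up, touching nothing.
- **What disagreed:** the finger ends turned out to sit about 35 mm farther back than the reported TCP. Because of this, yellow was held only by the top few millimetres of its tab, and my first try at the carousel bar closed just above it and turned nothing. I went lower for every grasp after that.
- **Limits of the checks:** I saw no sign of a grip slackening or of a carrier being knocked aside. The handing-in reported no verdict.

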